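# Drive the wing screws in the clamp blocks and empty the vise

### The arm

A 6-joint arm with a two-finger parallel gripper is mounted at the origin on the work surface. World frame = base frame: x ahead of the robot, y to its left, z up, the work surface at z = 0. Lengths are in m, angles in rad, forces in N, time in s.
With the tool pointing down it reaches from about 0.375 to 0.975 m from the base axis. Payload 3.8 kg.
Tool frame: the origin (TCP) lies at the very end of the fingers, on their centre line; the grasp point (between the pads) lies 19 mm behind it; z points along the fingers, y is the line along which they close (so a half turn about z gives the same grasp; the last joint's range is limited). The gripper opens to 85 mm and grips with 20 to 120 N. Pads are 22 mm wide; open, the fingers measure 114 mm over their backs; the gripper's body (76 mm by 85 mm) begins 54 mm behind the grasp point. The pads swing forward as they close: fully open they stand 13 mm farther back than shut.
Start: joints at [-1.344, 0.264, 1.604, -0, 1.274, -0.037], TCP at [0.176, -0.652, 0.195] pointing down, gripper open.
Joint ranges: [-2.63, 2.63], [-0.94, 2.18], [0.31, 2.57], [-1.31, 4.45], [0, 2.66], [-2.55, 2.55]. Speed limits (rad/s): [2.57, 2.57, 3.14, 3.14, 3.14, 3.14].

### API

Orientations are given as a rotation vector (axis times angle).
In Python, from workcell import read_state, read_camera, calibration, finish_job gives the robot as it stands.
- The arm moves only by the tool step_arm, never from a script. Its argument "commands" is a list of rows, each an object of numbers: "fingers": the gripper's target within -1 to 1 (shut at 1, half-way at 0, fully open at -1); "dx", "dy", "dz": the shift along the tool's x, y, z in m; "roll": the turn about the tool's z in degrees. In form: [{"fingers": .., "dx": .., "dy": .., "dz": .., "roll": ..}, ...]. A call has 1 to 8 rows; each row is the pose to reach, as a shift and turn from the pose commanded when the call began, along the tool's axes at that moment; what a row does not reach only later rows make up. A row lasts 1/8 s, in which the tool goes at most 62.5 mm and 10.7 degrees, less where a joint would pass 70% of its speed; a pose out of reach is approached as far as the arm can. A call with a gripper value outside its range is refused whole. The fingers move at their own pace and stop on an object; "squeeze" is the grip in N (left out, the last holds). Time passes only in rows, so rows that repeat a pose let the fingers close. It gives the time, the measured TCP pose, the force, the opening and the grip force at its end, in the units of the state.
- read_state(): the state, without advancing time (a new reading comes with each control period).
- read_camera(name): name is "side" or "top"; returns (picture, depth): 384x512x3 uint8, blue, green, red; 384x512 float32, m along the optical axis (not along the pixel's ray), 0 where there is no reading.
- calibration(name): a dict with "intrinsics" (3x3 intrinsics, pixels), "world_to_cam" (4x4, takes a point from world to camera coordinates). Camera axes: x right, y up, looking along -z (the intrinsics and any distortion apply to the point x, -y, -z); pixel columns grow to the right and rows downward; lengths in m; the calibration is good to about 2 mm. A picture is of the moment at which its call begins. calibration takes no time and is no camera call.
- finish_job(): hands the job in; it is judged then, once.
The state is a dict: "time": time; "q": joint angles; "joint_vel": joint speeds; "joint_torque": joint torques, N m; "tool_pos": TCP position; "tcp_rot": TCP orientation; "wrist_force": force on the tool from outside, world axes, zero at the start; "torque": the same for the moment, N m; "width": opening from 0.0 (shut) to 1.0 (fully open); "grip_force": force on a finger pad.
Only numpy, scipy, OpenCV 4.12 (cv2) and the standard library are available. Lean on these libraries where they do the work, as an engineer would, in place of code of your own. Each camera call takes 0.05 s, during which the arm holds its last target. There are 200 camera calls.

### The job

Each pipe-clamp block in the vise has a thread-forming wing screw standing in its pilot hole: push every screw firmly down while turning it clockwise so that it cuts its thread, until its head is fully down. Only when all are driven, slide the vise jaw well open, lift the blocks out and stand them upright in the parts tray, then push the empty jaw fully shut again. Leave the other things on the bench alone.

Things in the scene. Friction and masses are not known exactly. Their poses are not given: they have to be found in the camera images.
- vise: Steel sliding-jaw vise fixed on the bench, base 200 x 250 mm, 20 mm thick (the bed the blocks stand on); origin under the bed, z = 0. Its x points from sliding jaw to fixed jaw, its y along the jaws. Blocks stand in a row along y, centres at x = +30 mm, about 75 mm apart. Fixed jaw: x +55 to +86 mm, top 46 mm high. Sliding jaw, shut: x -45 to +5 mm, top 42 mm high.
- jaw (a joint): Slide of the sliding jaw, m: 0 shut on the blocks' feet, up to 0.045 fully open; grows as the jaw moves along the vise's -x. Stays where left; about 5 N of friction. While shut, a lip on its top edge reaches 6 mm over the blocks' feet, so no block can be lifted out.
- jaw_tab (a point): Middle of the top edge of the upright dark pull tab on the sliding jaw: 12 mm thick (vise x), 50 mm long (vise y), standing 38 mm clear of the jaw's top; this point is 80 mm above the bench. Axes as the vise's. Moves with the jaw.
- tray: Loose red plastic parts tray, 200 x 220 mm (its x, y), rim 25 mm high, walls and floor 5 mm thick, about 0.9 kg. Origin: centre of its underside; z up.
- block1: Grey plastic pipe-clamp block, about 0.3 kg: foot 50 (x) x 36 (y) x 8 mm high, body 36 x 36 mm, top 40 mm above the underside. Origin: centre of its underside, z up. At the start it stands in the vise with a wing screw on its vertical centre line. There are two or three blocks; an absent one gives None.
- wing1 (a point): Steel wing screw of block1: point on its axis at the top face of its flange (32 mm across, 4 mm thick), whence the flat wing rises: 30 mm long (point x), 9 mm thick (point y), 24 mm high. 52 mm above the block's underside at the start, 48 mm when driven. Unless pushed the head spins freely. The block can be carried by the wing (the screw does not pull out; the block may swivel).
- depth1 (a joint): How deep block1's screw has cut in, m: 0 at the start, 0.004 fully down (stops there). One clockwise turn seen from above makes the 4 mm, but it bites only while pushed down with over 6 to 8 N (11 to 16 N is good); with less it just spins. Pushed, the head also gives, springily, 1 mm per 5 N, 4 mm at most (not counted). Anticlockwise under push backs it out.
- block2: Grey plastic pipe-clamp block, about 0.3 kg: foot 50 (x) x 36 (y) x 8 mm high, body 36 x 36 mm, top 40 mm above the underside. Origin: centre of its underside, z up. At the start it stands in the vise with a wing screw on its vertical centre line. There are two or three blocks; an absent one gives None.
- wing2 (a point): Steel wing screw of block2: point on its axis at the top face of its flange (32 mm across, 4 mm thick), whence the flat wing rises: 30 mm long (point x), 9 mm thick (point y), 24 mm high. 52 mm above the block's underside at the start, 48 mm when driven. Unless pushed the head spins freely. The block can be carried by the wing (the screw does not pull out; the block may swivel).
- depth2 (a joint): How deep block2's screw has cut in, m: 0 at the start, 0.004 fully down (stops there). One clockwise turn seen from above makes the 4 mm, but it bites only while pushed down with over 6 to 8 N (11 to 16 N is good); with less it just spins. Pushed, the head also gives, springily, 1 mm per 5 N, 4 mm at most (not counted). Anticlockwise under push backs it out.
- block3: Grey plastic pipe-clamp block, about 0.3 kg: foot 50 (x) x 36 (y) x 8 mm high, body 36 x 36 mm, top 40 mm above the underside. Origin: centre of its underside, z up. At the start it stands in the vise with a wing screw on its vertical centre line. There are two or three blocks; an absent one gives None.
- wing3 (a point): Steel wing screw of block3: point on its axis at the top face of its flange (32 mm across, 4 mm thick), whence the flat wing rises: 30 mm long (point x), 9 mm thick (point y), 24 mm high. 52 mm above the block's underside at the start, 48 mm when driven. Unless pushed the head spins freely. The block can be carried by the wing (the screw does not pull out; the block may swivel).
- depth3 (a joint): How deep block3's screw has cut in, m: 0 at the start, 0.004 fully down (stops there). One clockwise turn seen from above makes the 4 mm, but it bites only while pushed down with over 6 to 8 N (11 to 16 N is good); with less it just spins. Pushed, the head also gives, springily, 1 mm per 5 N, 4 mm at most (not counted). Anticlockwise under push backs it out.
- grease: Bystander, not part of the job: small white jar, 64 mm across, 70 mm tall.
- sparkplug: Bystander, not part of the job: white spark plug, 60 mm tall, standing upright.
Things that resemble listed ones, but are neither listed nor needed, are in the scene too. What is shaped like the block3 but red is not meant.

How it is judged:
On the way, in this order (a step that is already met when the one before it is completed fails the run):
1. every screw has cut its thread and its head is down (at least 3.4 of 4 mm), with the jaw still shut (value of joint each of depth1, depth2, depth3 above 0.0034 m and value of joint jaw below 0.008 m), for 0.2 s.
2. the jaw is slid open at least 20 mm (value of joint jaw above 0.02 m), for 0.2 s.
3. every block stands upright in the tray (z of block1 in the frame of tray between 0 and 0.012 m and angle between each of block1, block2, block3's own z axis and vertical below 0.15 rad and x of block1 in the frame of tray between -0.095 and 0.095 m and y of block1 in the frame of tray between -0.105 and 0.105 m and linear speed of each of block1, block2, block3 below 0.02 m/s and z of block2 in the frame of tray between 0 and 0.012 m and x of block2 in the frame of tray between -0.095 and 0.095 m and y of block2 in the frame of tray between -0.105 and 0.105 m and z of block3 in the frame of tray between 0 and 0.012 m and x of block3 in the frame of tray between -0.095 and 0.095 m and y of block3 in the frame of tray between -0.105 and 0.105 m), for 0.2 s.
At the end, for the whole second after the job is handed in: Every block present stands upright (within 0.15 rad) and at rest on the tray's floor, its screw still at least 3.4 mm of 4 mm in, and the jaw is shut to within 6 mm (all of step 3 and value of joint each of depth1, depth2, depth3 above 0.0034 m and value of joint jaw below 0.006 m); the robot touches nothing.
It fails at once if a bystander is moved more than 4 cm (distance of any of grease, sparkplug from where it was at the start of the episode above 0.04 m).
Of block1, block2, block3 only 2 to 3 are there at a start; the rules pass over those that are not, and their reading is None.
At some moment in a run one of tray may be knocked a few centimetres aside while the robot is not near it.
Once in a run the grip may slacken for a moment while it holds something.
It also fails if it takes over 210 s, if anything falls off the work surface, if the arm or the gripper's body presses on something with over 40 N, if the wrist force passes 120 N, or if a joint passes its speed limit or range.

## Working session

There is one attempt and no reset: what is moved stays moved. The work goes in short steps, Python scripts to look and compute and a tool call to move; the robot and the scene stay as the last step left them, time stands still between calls to the robot, and variables do not carry over. Pictures are saved under pics/ and viewed, at most 14 in all, crops included, and the job is handed in when it is done.

Besides the shell and the picture viewer there is one more tool, called as a command line: name --argument value ..., lists and objects as JSON in quotes. step_arm: Moves the arm, as the interface text tells. Its arguments: {"type":"object","properties":{"commands":{"type":"array","items":{"type":"object","properties":{"fingers":{"type":"number"},"dx":{"type":"number"},"dy":{"type":"number"},"dz":{"type":"number"},"roll":{"type":"number"}}}},"squeeze":{"type":"number"}},"required":["commands"]}

```bash
mkdir -p pics
cat > h.py <<'E'
import numpy as np, cv2
from workcell import *
def grab(n,tag):
    im,d=read_camera(n); cv2.imwrite(f'pics/{tag}.png',im); np.save(f'pics/{tag}.npy',d); return im,d
def cloud(n,d):
    c=calibration(n);K=np.array(c['intrinsics']);T=np.linalg.inv(np.array(c['world_to_cam']))
    v,u=np.mgrid[:d.shape[0],:d.shape[1]]
    P=np.stack([(u-K[0,2])/K[0,0]*d,-(v-K[1,2])/K[1,1]*d,-d],-1)
    W=P@T[:3,:3].T+T[:3,3]; W[d<=0]=np.nan; return W
E
python3 - <<'E'
from h import *
for n in('top','side'):
    im,d=grab(n,n+'0'); c=calibration(n); print(c); 
s=read_state();print(s)
E
```

```text
{'intrinsics': array([[452.03310021,   0.        , 252.16454086],
       [  0.        , 452.03310021, 183.91314968],
       [  0.        ,   0.        ,   1.        ]]), 'world_to_cam': array([[ 0.02855071, -0.99930845,  0.02382179, -0.13414997],
       [ 0.99651903,  0.03032219,  0.07765558, -0.62169913],
       [-0.07832421,  0.02152174,  0.99669561, -1.19113395],
       [ 0.        ,  0.        ,  0.        ,  1.        ]])}
{'intrinsics': array([[396.54090964,   0.        , 249.51022573],
       [  0.        , 396.54090964, 188.59058602],
       [  0.        ,   0.        ,   1.        ]]), 'world_to_cam': array([[-0.98116485, -0.19234809, -0.01782575,  0.58202827],
       [ 0.11566506, -0.65889011,  0.74329362, -0.20386419],
       [-0.15471632,  0.72723176,  0.66872777, -0.71479617],
       [ 0.        ,  0.        ,  0.        ,  1.        ]])}
{'time': 0.1, 'q': array([-1.34391120e+00,  2.64690478e-01,  1.60529512e+00,  1.41199400e-05,
        1.27372434e+00, -3.69011084e-02]), 'joint_vel': array([ 0.00126174, -0.00188044, -0.00300133, -0.00016453, -0.00130607,
       -0.0002684 ]), 'joint_torque': array([ 4.65795783e-04, -5.16707790e+01, -3.68590200e+01, -8.40400526e-05,
        6.26142617e-03,  1.41570595e-05]), 'tool_pos': array([ 0.17582604, -0.65089541,  0.19334695]), 'tcp_rot': array([-3.11221713e+00, -4.12870339e-01,  2.94148613e-04]), 'wrist_force': array([-0.28275176,  0.45288311, -1.0620883 ]), 'torque': array([ 0.00998098, -0.02041572,  0.00956754]), 'grip_force': 0.0, 'width': 0.9980411288009162}
```

View pics/top0.png

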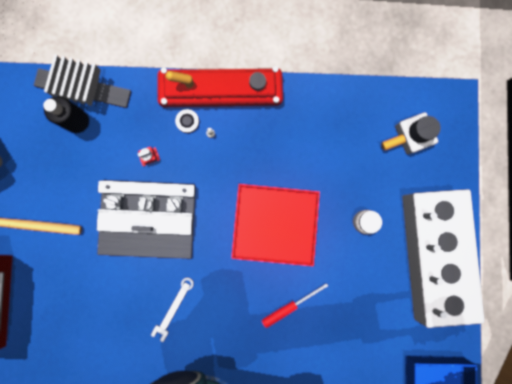

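View pics/side0.png

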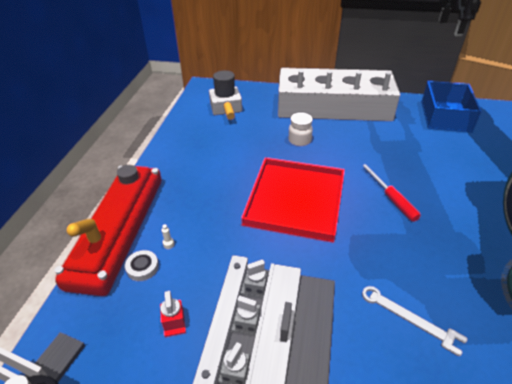

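Top view: vise at px (97–195, 180–258), with three blocks with wing screws at about (112,202), (147,203), (174,204). The tray is at (276,225), the grease jar at (368,222), the spark plug at (211,132), and the red decoy block at (148,156). The side view agrees.

Run:
```python
from h import *
im=cv2.imread('pics/top0.png');d=np.load('pics/top0.npy');W=cloud('top',d)
Z=W[...,2]; roi=np.zeros(Z.shape,bool); roi[170:270,90:205]=1
m=((Z>.083)&roi).astype(np.uint8)
n,l,st,ce=cv2.connectedComponentsWithStats(m)
for i in range(1,n):
    if st[i,4]<4: continue
    p=W[l==i]; xy=p[:,:2].astype(np.float32); r=cv2.minAreaRect(xy*1000); print('wing',st[i],np.median(p,0).round(4),r)
mt=((Z>.07)&(Z<.09)&roi).astype(np.uint8); mt[:215]=0
p=W[mt>0]; print('tab',len(p),p.mean(0),cv2.minAreaRect((p[:,:2]*1000).astype(np.float32)))
mv=((Z>.012)&roi); p=W[mv]; print('vise',cv2.minAreaRect((p[:,:2]*1000).astype(np.float32)))
hsv=cv2.cvtColor(im,cv2.COLOR_BGR2HSV)
red=((hsv[...,0]<8)|(hsv[...,0]>172))&(hsv[...,1]>150); red[:175]=0;red[275:]=0;red[:,:225]=0
p=W[red&(Z<.06)]; print('tray',cv2.minAreaRect((p[:,:2]*1000).astype(np.float32)),p[:,2].min(),np.median(p[:,2]),p[:,2].max())
c=im[170:270,85:205]; cv2.imwrite('pics/crop0.png',cv2.resize(c,None,fx=6,fy=6,interpolation=cv2.INTER_CUBIC))
print(np.nanmedian(Z[300:340,220:250]))
```

```text
wing [140 197   7  12  52] [0.5635 0.1585 0.0939] ((564.85693359375, 159.72776794433594), (10.303791046142578, 29.04013442993164), 80.25592803955078)
wing [104 198  13   7  50] [0.5658 0.2412 0.0944] ((565.5235595703125, 243.06817626953125), (28.342870712280273, 9.01343059539795), 72.30504608154297)
wing [168 199   9  11  48] [0.563  0.0862 0.0937] ((563.1724853515625, 87.08116912841797), (28.4305362701416, 9.003775596618652), 32.34794235229492)
tab 98 [0.50053981 0.1633691  0.07924928] ((500.33538818359375, 164.81150817871094), (10.322161674499512, 50.270469665527344), 1.4065630435943604)
vise ((524.65673828125, 164.28524780273438), (250.240966796875, 200.1142578125), 89.044677734375)
tray ((518.5552368164062, -181.6197509765625), (217.0865020751953, 196.21279907226562), 86.10102844238281) -0.0032100011074236434 0.005052608393862235 0.031080308550151425
-6.65939029568241e-05
```

View pics/crop0.png

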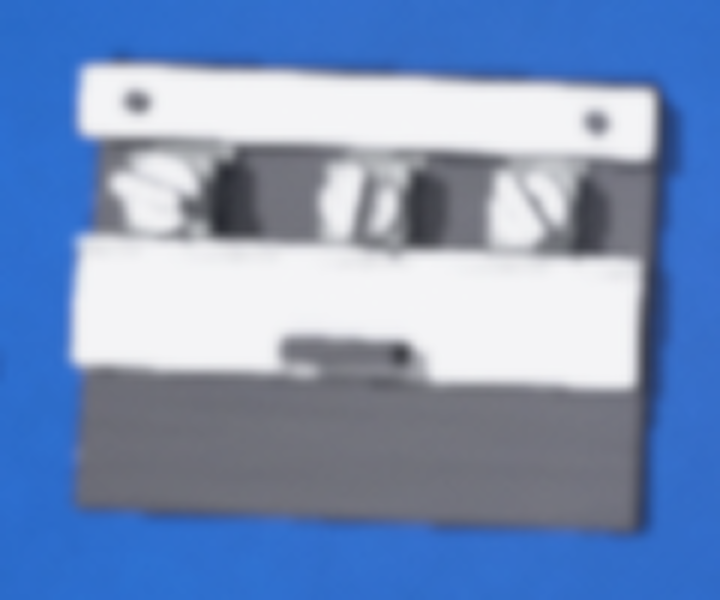

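Crop: the three wing tops appear on the flanges at crop px (160,195), (370,200) and (530,200). The tab is at (345,352), at the expected height of about 80 mm. Sizes and heights match the spec.

```bash
cat >> h.py <<'E'
def to(x,y,z,a=None):
    """print shift in tool axes and roll (deg) to world x,y,z and tool-x heading a (deg)"""
    from scipy.spatial.transform import Rotation as R
    s=read_state();M=R.from_rotvec(s['tcp_rot']).as_matrix();p=s['tool_pos']
    h=np.degrees(np.arctan2(M[1,0],M[0,0])); e=M.T@(np.array([x,y,z])-p)
    print('t',round(s['time'],2),'pos',p.round(4),'head',h.round(1),'q6',np.degrees(s['q'][5]).round(1),'F',s['wrist_force'].round(1),'w',round(s['width'],3),
      '\n -> d',e.round(4),'rolls(mod360)',None if a is None else round((h-a)%360,1), 'tilt',M[:,2].round(3))
E
python3 - <<'E'
from h import *
d=np.load('pics/side0.npy');W=cloud('side',d);Z=W[...,2]
m=((Z>.083)&(Z<.11)&(W[...,1]>.03)&(W[...,1]<.3)&(W[...,0]>.535)&(W[...,0]<.6)).astype(np.uint8)
n,l,st,ce=cv2.connectedComponentsWithStats(m)
for i in range(1,n):
    if st[i,4]<8: continue
    p=W[l==i]; p=p[p[:,2]>np.percentile(p[:,2],98)-.006]; print(st[i],p.mean(0).round(4),p[:,2].max().round(4),cv2.minAreaRect((p[:,:2]*1000).astype(np.float32)))
to(.5642,.159,.13,170.3)
E
```

```text
[247 260  18  12 142] [0.5635 0.0911 0.0945] 0.0982 ((563.2119140625, 89.95967102050781), (29.71780014038086, 9.456819534301758), 31.752939224243164)
[237 296  19  13 160] [0.5647 0.163  0.0947] 0.0979 ((564.7797241210938, 162.2841339111328), (9.09526538848877, 29.82466697692871), 77.47405242919922)
[226 342  16  24 182] [0.5659 0.2471 0.095 ] 0.0978 ((566.0067138671875, 246.50474548339844), (29.883499145507812, 9.164999961853027), 71.85240173339844)
t 0.1 pos [ 0.1758 -0.6509  0.1933] head 15.1 q6 -2.1 F [-0.3  0.5 -1.1] w 0.998 
 -> d [ 0.5861 -0.6805  0.0648] rolls(mod360) 204.8 tilt [-0.     0.002 -1.   ]
```

step_arm --commands '[{"dx": 0.3,"dy": -0.35,"dz": 0,"roll": -80,"fingers": 0.1},{"dx": 0.3,"dy": -0.35,"dz": 0,"roll": -80,"fingers": 0.1},{"dx": 0.3,"dy": -0.35,"dz": 0,"roll": -80,"fingers": 0.1},{"dx": 0.3,"dy": -0.35,"dz": 0,"roll": -80,"fingers": 0.1},{"dx": 0.3,"dy": -0.35,"dz": 0,"roll": -80,"fingers": 0.1},{"dx": 0.3,"dy": -0.35,"dz": 0,"roll": -80,"fingers": 0.1},{"dx": 0.3,"dy": -0.35,"dz": 0,"roll": -80,"fingers": 0.1},{"dx": 0.3,"dy": -0.35,"dz": 0,"roll": -80,"fingers": 0.1}]' --squeeze 40

```text
time: 1.1
tool_pos: [0.3748, -0.2324, 0.1942]
tcp_rot: [-2.112, -2.325, -0.001]
wrist_force: [0.3, -0.5, 0.0]
width: 0.451
grip_force: 0.0
```

```bash
python3 -c "
from h import *
to(.5645,.161,.13,169)"
```

```text
t 1.1 pos [ 0.3748 -0.2324  0.1942] head 95.5 q6 -40.6 F [ 0.3 -0.5  0. ] w 0.451 
 -> d [0.3734 0.2265 0.0645] rolls(mod360) 286.5 tilt [-0.     0.001 -1.   ]
```

step_arm --commands '[{"dx": 0.373,"dy": 0.227,"dz": 0.02,"roll": -73.5,"fingers": 0.1},{"dx": 0.373,"dy": 0.227,"dz": 0.02,"roll": -73.5,"fingers": 0.1},{"dx": 0.373,"dy": 0.227,"dz": 0.02,"roll": -73.5,"fingers": 0.1},{"dx": 0.373,"dy": 0.227,"dz": 0.02,"roll": -73.5,"fingers": 0.1},{"dx": 0.373,"dy": 0.227,"dz": 0.02,"roll": -73.5,"fingers": 0.1},{"dx": 0.373,"dy": 0.227,"dz": 0.04,"roll": -73.5,"fingers": 0.1},{"dx": 0.373,"dy": 0.227,"dz": 0.06,"roll": -73.5,"fingers": 0.1},{"dx": 0.373,"dy": 0.227,"dz": 0.065,"roll": -73.5,"fingers": 0.1}]'

```text
time: 2.1
tool_pos: [0.5663, 0.159, 0.1267]
tcp_rot: [-0.305, -3.123, 0.001]
wrist_force: [-1.1, -1.1, 0.2]
width: 0.451
grip_force: 0.0
```

```bash
python3 -c "
from h import *
to(.5645,.161,.074,169)"
```

```text
t 2.1 pos [0.5663 0.159  0.1267] head 168.8 q6 -65.6 F [-1.1 -1.1  0.2] w 0.451 
 -> d [0.002  0.0017 0.0527] rolls(mod360) 359.8 tilt [-0.004 -0.    -1.   ]
```

step_arm --commands '[{"dx": 0.002,"dy": 0.002,"dz": 0.02,"fingers": 0.1},{"dx": 0.002,"dy": 0.002,"dz": 0.049,"fingers": 0.1},{"dx": 0.002,"dy": 0.002,"dz": 0.049,"fingers": 0.1},{"dx": 0.002,"dy": 0.002,"dz": 0.049,"fingers": 1},{"dx": 0.002,"dy": 0.002,"dz": 0.049,"fingers": 1},{"dx": 0.002,"dy": 0.002,"dz": 0.049,"fingers": 1},{"dx": 0.002,"dy": 0.002,"dz": 0.049,"fingers": 1}]'

```text
invalid input
```

```bash
python3 -c "
from h import *
to(.5645,.161,.074,169)"
```

```text
t 2.1 pos [0.5663 0.159  0.1267] head 168.8 q6 -65.6 F [-1.1 -1.1  0.2] w 0.451 
 -> d [0.002  0.0017 0.0527] rolls(mod360) 359.8 tilt [-0.004 -0.    -1.   ]
```

step_arm --commands '[{"dx": 0.002,"dy": 0.002,"dz": 0.02,"roll": 0,"fingers": 0.1},{"dx": 0.002,"dy": 0.002,"dz": 0.049,"roll": 0,"fingers": 0.1},{"dx": 0.002,"dy": 0.002,"dz": 0.049,"roll": 0,"fingers": 0.1},{"dx": 0.002,"dy": 0.002,"dz": 0.049,"roll": 0,"fingers": 1},{"dx": 0.002,"dy": 0.002,"dz": 0.049,"roll": 0,"fingers": 1},{"dx": 0.002,"dy": 0.002,"dz": 0.049,"roll": 0,"fingers": 1},{"dx": 0.002,"dy": 0.002,"dz": 0.049,"roll": 0,"fingers": 1}]'

```text
time: 2.98
tool_pos: [0.5661, 0.1586, 0.0813]
tcp_rot: [0.312, 3.125, 0.001]
wrist_force: [-0.1, -0.1, -0.1]
width: 0.002
grip_force: 0.0
```

```bash
python3 -c "
from h import *
to(.5645,.161,.074,169)"
```

```text
t 2.98 pos [0.5661 0.1586 0.0813] head 168.6 q6 -65.4 F [-0.1 -0.1 -0.1] w 0.002 
 -> d [0.0021 0.002  0.0073] rolls(mod360) 359.6 tilt [ 0.001  0.    -1.   ]
```

```bash
python3 -c "
from h import *
im,d=grab('side','s1'); cv2.imwrite('pics/s1c.png',cv2.resize(im[180:384,150:350],None,fx=2.9,fy=2.9,interpolation=cv2.INTER_CUBIC))
W=cloud('side',d); 
"
```

```text
(no output)
```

View pics/s1c.png

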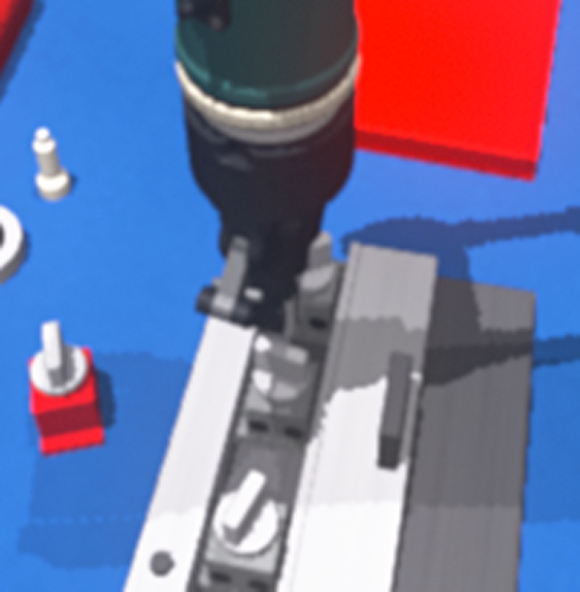

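Side crop: the closed fingertips are at about crop px (270,315), just behind (−y of) the middle wing at (280,350). They missed it, so I'm checking the projection of the TCP against the picture.

Run:
```python
from h import *
def proj(n,p):
    c=calibration(n);q=np.array(c['world_to_cam'])@np.r_[p,1];K=c['intrinsics'];return (K[0][0]*q[0]/-q[2]+K[0][2],K[1][1]*-q[1]/-q[2]+K[1][2])
s=read_state();p=s['tool_pos']
u=proj('side',p);print(u,((u[0]-150)*2.9,(u[1]-180)*2.9))
for w in([.5645,.161,.096],[.5632,.0885,.096],[.5658,.2448,.096]):
    u=proj('side',w);print(w,((u[0]-150)*2.9,(u[1]-180)*2.9),proj('top',w))
d=np.load('pics/s1.npy');W=cloud('side',d);Z=W[...,2]
m=(Z>.085)&(Z<.099)&(W[...,1]>.03)&(W[...,1]<.3)&(W[...,0]>.535)&(W[...,0]<.6)
n,l,st,ce=cv2.connectedComponentsWithStats(m.astype(np.uint8))
for i in range(1,n):
    if st[i,4]>8: print(st[i],W[l==i].mean(0).round(4))
```

```text
(np.float64(246.23569847741695), np.float64(303.0607204415998)) (np.float64(279.0835255845091), np.float64(356.87608928063946))
[0.5645, 0.161, 0.096] (np.float64(280.2100988381922), np.float64(345.9000082452795)) (np.float64(142.1063715777239), np.float64(202.5432334791155))
[0.5632, 0.0885, 0.096] (np.float64(306.8564616092058), np.float64(239.5404426556714)) (np.float64(171.0196818962403), np.float64(203.90757624425962))
[0.5658, 0.2448, 0.096] (np.float64(243.59007985667637), np.float64(493.7630714953747)) (np.float64(108.58963573306943), np.float64(201.042561031223))
[257 260   8   9  45] [0.5551 0.0872 0.092 ]
[237 296  19  13 150] [0.5645 0.1638 0.0931]
[226 342  16  23 173] [0.5656 0.2479 0.0937]
```

Run:
```python
from h import *
t,dt=grab('top','t1')
for n,f in(('side','s1'),('top','t1')):
    W=cloud(n,np.load(f'pics/{f}.npy'));Z=W[...,2]
    for a,b in((.08,.09),(.09,.1),(.1,.11),(.11,.12),(.12,.14),(.14,.16),(.16,.2)):
        m=(Z>a)&(Z<b)&(abs(W[...,1]-.16)<.09)&(abs(W[...,0]-.56)<.08)
        p=W[m]
        if len(p)>3: print(n,a,len(p),'x',np.percentile(p[:,0],[2,50,98]).round(3),'y',np.percentile(p[:,1],[2,50,98]).round(3))
im=cv2.imread('pics/s1.png')[225:325,200:290]
cv2.imwrite('pics/s1d.png',cv2.resize(im,None,fx=6,fy=6,interpolation=cv2.INTER_CUBIC))
```

```text
side 0.08 186 x [0.496 0.553 0.577] y [0.086 0.166 0.246]
side 0.09 237 x [0.551 0.563 0.578] y [0.083 0.165 0.249]
side 0.12 72 x [0.554 0.559 0.57 ] y [0.157 0.168 0.174]
side 0.14 41 x [0.553 0.556 0.561] y [0.154 0.165 0.172]
side 0.16 340 x [0.547 0.559 0.575] y [0.132 0.176 0.21 ]
top 0.08 46 x [0.495 0.503 0.574] y [0.079 0.154 0.182]
top 0.09 44 x [0.551 0.563 0.576] y [0.078 0.087 0.096]
top 0.16 13 x [0.547 0.564 0.573] y [0.12  0.124 0.134]
```

View pics/s1d.png

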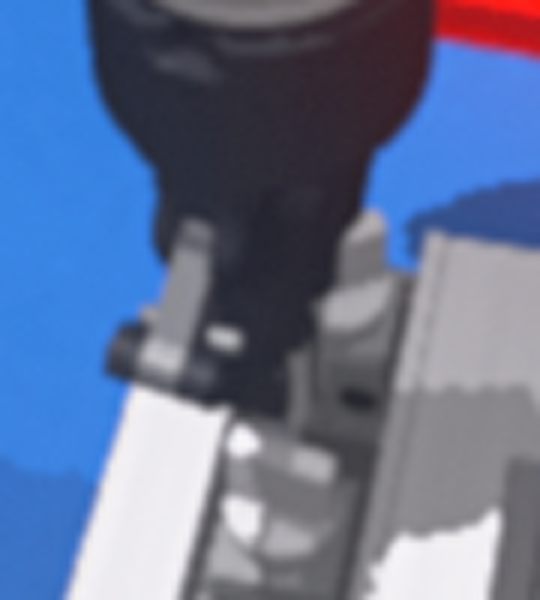

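Run:
```python
from h import *
W=cloud('side',np.load('pics/s1.npy'))
for v in range(262,312,3):
    print(v,[tuple((1000*W[v,u]).round(0).astype(int)) if np.isfinite(W[v,u,0]) else None for u in (236,242,248,254)])
s=read_state();print(s['time'],s['tool_pos'],s['width'],s['q'].round(3))
```

```text
262 [(np.int64(567), np.int64(198), np.int64(237)), (np.int64(561), np.int64(193), np.int64(232)), (np.int64(556), np.int64(181), np.int64(218)), (np.int64(550), np.int64(168), np.int64(202))]
265 [(np.int64(567), np.int64(200), np.int64(233)), (np.int64(561), np.int64(192), np.int64(225)), (np.int64(556), np.int64(181), np.int64(211)), (np.int64(550), np.int64(168), np.int64(196))]
268 [(np.int64(567), np.int64(202), np.int64(230)), (np.int64(561), np.int64(193), np.int64(219)), (np.int64(557), np.int64(179), np.int64(202)), (np.int64(550), np.int64(168), np.int64(189))]
271 [(np.int64(567), np.int64(202), np.int64(224)), (np.int64(562), np.int64(191), np.int64(210)), (np.int64(557), np.int64(179), np.int64(195)), (np.int64(553), np.int64(156), np.int64(165))]
274 [(np.int64(576), np.int64(172), np.int64(174)), (np.int64(566), np.int64(175), np.int64(181)), (np.int64(557), np.int64(178), np.int64(187)), (np.int64(553), np.int64(157), np.int64(159))]
277 [(np.int64(569), np.int64(197), np.int64(204)), (np.int64(567), np.int64(173), np.int64(171)), (np.int64(558), np.int64(176), np.in
[... 1558 characters left out ...]
int64(162), np.int64(96))]
304 [(np.int64(590), np.int64(135), np.int64(33)), (np.int64(571), np.int64(165), np.int64(87)), (np.int64(562), np.int64(165), np.int64(90)), (np.int64(552), np.int64(167), np.int64(96))]
307 [(np.int64(590), np.int64(136), np.int64(26)), (np.int64(572), np.int64(165), np.int64(79)), (np.int64(561), np.int64(168), np.int64(86)), (np.int64(552), np.int64(168), np.int64(88))]
310 [(np.int64(590), np.int64(137), np.int64(18)), (np.int64(571), np.int64(167), np.int64(72)), (np.int64(562), np.int64(167), np.int64(75)), (np.int64(552), np.int64(167), np.int64(78))]
3.075 [0.56579545 0.15866405 0.08089308] -0.005418735257346741 [ 0.231  0.196  1.907 -0.     1.038 -1.141]
```

The fingertips are really about 30 mm higher than the TCP reading suggests: both the depth and the picture give about 0.112. I'll go lower and let the force tell.

step_arm --commands '[{"dx": 0.002,"dy": -0.002,"dz": 0,"roll": 0,"fingers": 0.1},{"dx": 0.002,"dy": -0.002,"dz": 0,"roll": 0,"fingers": 0.1},{"dx": 0.002,"dy": -0.002,"dz": 0,"roll": 0,"fingers": 0.1},{"dx": 0.002,"dy": -0.002,"dz": 0.01,"roll": 0,"fingers": 0.1},{"dx": 0.002,"dy": -0.002,"dz": 0.018,"roll": 0,"fingers": 0.1},{"dx": 0.002,"dy": -0.002,"dz": 0.024,"roll": 0,"fingers": 0.1},{"dx": 0.002,"dy": -0.002,"dz": 0.024,"roll": 0,"fingers": 0.1}]'

```text
time: 3.95
tool_pos: [0.5625, 0.1568, 0.0555]
tcp_rot: [-0.311, -3.124, 0.001]
wrist_force: [0.2, 0.8, -0.6]
width: 0.451
grip_force: 0.0
```

Run:
```python
from h import *
im,d=grab('side','s2')
cv2.imwrite('pics/s2.png',cv2.resize(im[225:325,200:290],None,fx=6,fy=6,interpolation=cv2.INTER_CUBIC))
to(.5645,.161,.05,169)
```

```text
t 4.0 pos [0.5629 0.1569 0.056 ] head 168.6 q6 -65.5 F [-0.3 -0.1 -0.4] w 0.45 
 -> d [-0.0008  0.0043  0.006 ] rolls(mod360) 359.6 tilt [-0.001 -0.    -1.   ]
```

View pics/s2.png

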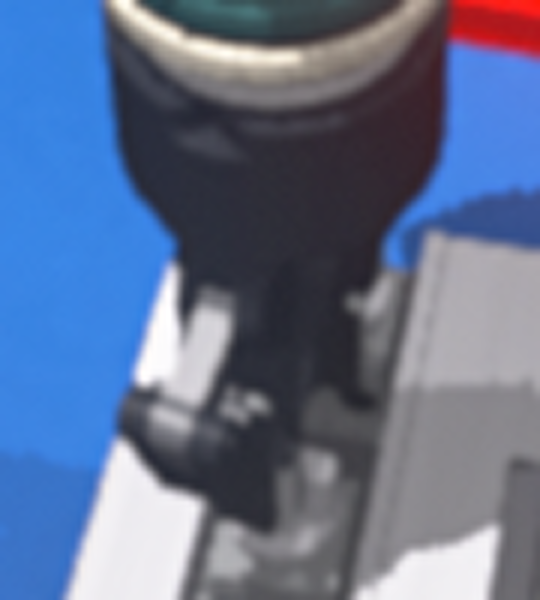

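Side crop: the near finger ends at (265,520), to the left (+x) of the screw at (310,480), and the far finger is at (350,390). The closing line looks skewed, so I'm measuring it.

Run:
```python
from h import *
W=cloud('side',np.load('pics/s2.npy'));im=cv2.imread('pics/side0.png')
for v in range(282,320,3):
    print(v,[tuple(int(q) for q in (1000*W[v,u]).round(0)) if np.isfinite(W[v,u,0]) else None for u in (228,234,238,242,246,250,254,258)])
t,dt=grab('top','t2');W=cloud('top',dt);Z=W[...,2]
p=W[(Z>.12)&(Z<.2)&(abs(W[...,1]-.16)<.12)&(abs(W[...,0]-.56)<.12)];print(len(p),cv2.minAreaRect((p[:,:2]*1000).astype(np.float32)))
```

```text
282 [(611, 102, 46), (571, 203, 200), (566, 200, 197), (561, 198, 195), (558, 187, 180), (553, 183, 177), (549, 177, 168), (550, 141, 118)]
285 [(610, 107, 45), (570, 206, 197), (571, 183, 164), (566, 181, 163), (560, 179, 162), (553, 185, 172), (549, 177, 162), (550, 140, 108)]
288 [(577, 210, 195), (569, 210, 196), (571, 185, 160), (565, 185, 162), (559, 186, 164), (553, 186, 166), (557, 140, 98), (550, 140, 100)]
291 [(576, 214, 194), (569, 213, 195), (590, 116, 45), (586, 103, 27), (559, 186, 158), (553, 187, 160), (564, 106, 38), (556, 107, 41)]
294 [(575, 219, 195), (567, 219, 197), (562, 216, 195), (566, 184, 144), (558, 189, 155), (571, 107, 27), (564, 106, 29), (556, 108, 34)]
297 [(574, 222, 193), (567, 221, 193), (562, 220, 194), (564, 189, 146), (558, 190, 149), (571, 107, 18), (563, 108, 22), (556, 106, 21)]
300 [(575, 222, 187), (566, 224, 192), (562, 221, 187), (560, 206, 165), (558, 191, 142), (559, 161, 95), (562, 114, 22), (556, 112, 20)]
303 [(578, 215, 167), (567, 223, 182), (563, 219, 177), (560, 208, 161), (560, 185, 124), (558, 166, 95), (552, 165, 96), (555, 117, 18)]
306 [(581, 207, 146), (570, 214, 160), (563, 219, 171), (560, 208, 153), (560, 185, 117), (555, 179, 108), (552, 167, 90), (549, 147, 59)]
309 [(599, 154, 46), (590, 148, 39), (565, 211, 149), (561, 208, 145), (561, 184, 106), (556, 178, 98), (552, 168, 83), (548, 153, 59)]
312 [(598, 159, 46), (590, 150, 32), (577, 171, 72), (565, 191, 109), (561, 184, 99), (558, 168, 72), (552, 168, 75), (547, 157, 58)]
315 [(597, 164, 45), (590, 150, 23), (578, 170, 61), (570, 175, 71), (564, 173, 70), (557, 173, 72), (552, 166, 61), (547, 160, 53)]
318 [(595, 170, 45), (588, 158, 28), (577, 175, 60), (570, 174, 61), (563, 176, 66), (558, 171, 60), (551, 170, 60), (547, 159, 43)]
129 ((555.1312866210938, 111.14437866210938), (41.69199752807617, 31.60710906982422), 81.27778625488281)
```

step_arm --commands '[{"dx": 0,"dy": 0.004,"dz": 0.006,"roll": 0,"fingers": 0.1},{"dx": 0,"dy": 0.004,"dz": 0.012,"roll": 0,"fingers": 0.1},{"dx": 0,"dy": 0.004,"dz": 0.012,"roll": 0,"fingers": 0.1},{"dx": 0,"dy": 0.004,"dz": 0.012,"roll": 0,"fingers": 1},{"dx": 0,"dy": 0.004,"dz": 0.012,"roll": 0,"fingers": 1},{"dx": 0,"dy": 0.004,"dz": 0.012,"roll": 0,"fingers": 1},{"dx": 0,"dy": 0.004,"dz": 0.012,"roll": 0,"fingers": 1}]'

```text
time: 4.92
tool_pos: [0.5642, 0.1609, 0.0448]
tcp_rot: [0.312, 3.126, 0.0]
wrist_force: [-0.3, 0.3, -0.5]
width: 0.093
grip_force: 42.1
```

Run:
```python
from h import *
to(.5645,.161,.04,169)
```

```text
t 4.92 pos [0.5642 0.1609 0.0448] head 168.6 q6 -65.1 F [-0.3  0.3 -0.5] w 0.093 
 -> d [-0.0003  0.0001  0.0048] rolls(mod360) 359.6 tilt [ 0.  0. -1.]
```

step_arm --commands '[{"dx": 0,"dy": 0,"dz": 0.001,"roll": 0,"fingers": 1},{"dx": 0,"dy": 0,"dz": 0.003,"roll": 0,"fingers": 1},{"dx": 0,"dy": 0,"dz": 0.003,"roll": 0,"fingers": 1},{"dx": 0,"dy": 0,"dz": 0.003,"roll": 0,"fingers": 1}]' --squeeze 60

```text
time: 5.42
tool_pos: [0.5645, 0.161, 0.0429]
tcp_rot: [0.312, 3.125, 0.0]
wrist_force: [-3.0, -1.2, 7.2]
width: 0.084
grip_force: 65.7
```

step_arm --commands '[{"dx": 0,"dy": 0,"dz": 0.0024,"roll": 0,"fingers": 1},{"dx": 0,"dy": 0,"dz": 0.0024,"roll": 10,"fingers": 1},{"dx": 0,"dy": 0,"dz": 0.0026,"roll": 20,"fingers": 1},{"dx": 0,"dy": 0,"dz": 0.0027,"roll": 30,"fingers": 1},{"dx": 0,"dy": 0,"dz": 0.0028,"roll": 40,"fingers": 1},{"dx": 0,"dy": 0,"dz": 0.0029,"roll": 50,"fingers": 1},{"dx": 0,"dy": 0,"dz": 0.003,"roll": 60,"fingers": 1},{"dx": 0,"dy": 0,"dz": 0.0031,"roll": 70,"fingers": 1}]'

```text
time: 6.42
tool_pos: [0.5654, 0.1616, 0.0411]
tcp_rot: [2.054, 2.375, 0.004]
wrist_force: [-3.7, -0.2, 13.0]
width: 0.085
grip_force: 66.3
```

Run:
```python
from h import *
to(.5645,.161,.04,169);print(read_state()['torque'])
```

```text
t 6.42 pos [0.5654 0.1616 0.0411] head 98.3 q6 5.2 F [-3.7 -0.2 13. ] w 0.085 
 -> d [-0.0004 -0.001   0.0011] rolls(mod360) 289.3 tilt [ 0.003  0.001 -1.   ]
[-0.05754872  0.68820101  0.03400216]
```

step_arm --commands '[{"dx": 0,"dy": 0,"dz": 0.0001,"roll": 10,"fingers": 1},{"dx": 0,"dy": 0,"dz": 0.0002,"roll": 20,"fingers": 1},{"dx": 0,"dy": 0,"dz": 0.0003,"roll": 30,"fingers": 1},{"dx": 0,"dy": 0,"dz": 0.0005,"roll": 40,"fingers": 1},{"dx": 0,"dy": 0,"dz": 0.0006,"roll": 50,"fingers": 1},{"dx": 0,"dy": 0,"dz": 0.0007,"roll": 60,"fingers": 1},{"dx": 0,"dy": 0,"dz": 0.0008,"roll": 70,"fingers": 1},{"dx": 0,"dy": 0,"dz": 0.0009,"roll": 80,"fingers": 1}]'

```text
time: 7.42
tool_pos: [0.5661, 0.1611, 0.0403]
tcp_rot: [3.101, 0.5, 0.006]
wrist_force: [-1.1, -2.2, 12.1]
width: 0.083
grip_force: 66.2
```

step_arm --commands '[{"dx": 0,"dy": 0,"dz": 0.0001,"roll": 10,"fingers": 1},{"dx": 0,"dy": 0,"dz": 0.0002,"roll": 20,"fingers": 1},{"dx": 0,"dy": 0,"dz": 0.0003,"roll": 30,"fingers": 1},{"dx": 0,"dy": 0,"dz": 0.0005,"roll": 40,"fingers": 1},{"dx": 0,"dy": 0,"dz": 0.0006,"roll": 50,"fingers": 1},{"dx": 0,"dy": 0,"dz": 0.0006,"roll": 50,"fingers": 1},{"dx": 0,"dy": 0,"dz": 0.0006,"roll": 50,"fingers": 1}]'

```text
time: 8.3
tool_pos: [0.566, 0.1606, 0.0397]
tcp_rot: [-3.024, 0.849, -0.006]
wrist_force: [-2.4, -2.9, 11.4]
width: 0.082
grip_force: 66.2
```

Run:
```python
from h import *
to(.5645,.161,.04,169);print(read_state()['torque'])
```

```text
t 8.3 pos [0.566  0.1606 0.0397] head -31.4 q6 134.9 F [-2.4 -2.9 11.4] w 0.082 
 -> d [-0.0015  0.0005 -0.0003] rolls(mod360) 159.6 tilt [ 0.004 -0.    -1.   ]
[-0.64017264  0.41351943 -0.02080295]
```

step_arm --commands '[{"dx": 0,"dy": 0,"dz": -0.004,"roll": 0,"fingers": 0},{"dx": 0,"dy": 0,"dz": -0.005,"roll": 0,"fingers": 0},{"dx": 0,"dy": 0,"dz": -0.005,"roll": 0,"fingers": 0},{"dx": 0,"dy": 0,"dz": -0.005,"roll": -50,"fingers": 0},{"dx": 0,"dy": 0,"dz": -0.005,"roll": -50,"fingers": 0},{"dx": 0,"dy": 0,"dz": -0.005,"roll": -50,"fingers": 0},{"dx": 0,"dy": 0,"dz": -0.005,"roll": -50,"fingers": 0},{"dx": 0,"dy": 0,"dz": -0.005,"roll": -50,"fingers": 0}]'

```text
time: 9.3
tool_pos: [0.5636, 0.1609, 0.0413]
tcp_rot: [3.099, 0.515, -0.002]
wrist_force: [0.1, -0.1, 0.8]
width: 0.498
grip_force: 0.0
```

step_arm --commands '[{"dx": 0,"dy": 0,"dz": 0,"roll": -80,"fingers": 0},{"dx": 0,"dy": 0,"dz": 0,"roll": -80,"fingers": 0},{"dx": 0,"dy": 0,"dz": 0,"roll": -80,"fingers": 0},{"dx": 0,"dy": 0,"dz": 0,"roll": -80,"fingers": 0},{"dx": 0,"dy": 0,"dz": 0,"roll": -80,"fingers": 0},{"dx": 0,"dy": 0,"dz": 0,"roll": -80,"fingers": 0},{"dx": 0,"dy": 0,"dz": 0,"roll": -80,"fingers": 0},{"dx": 0,"dy": 0,"dz": 0,"roll": -80,"fingers": 0}]'

```text
time: 10.3
tool_pos: [0.5636, 0.1609, 0.0413]
tcp_rot: [-2.043, -2.385, 0.001]
wrist_force: [0.7, 0.7, -0.3]
width: 0.501
grip_force: 0.0
```

Run:
```python
from h import *
to(.5652,.161,.042,149)
```

```text
t 10.3 pos [0.5636 0.1609 0.0413] head 98.8 q6 4.7 F [ 0.7  0.7 -0.3] w 0.501 
 -> d [-0.0002  0.0016 -0.0007] rolls(mod360) 309.8 tilt [-0.001 -0.    -1.   ]
```

step_arm --commands '[{"dx": 0,"dy": 0.0015,"dz": 0,"roll": -50,"fingers": 0},{"dx": 0,"dy": 0.0015,"dz": 0,"roll": -50,"fingers": 0},{"dx": 0,"dy": 0.0015,"dz": 0.001,"roll": -50,"fingers": 0},{"dx": 0,"dy": 0.0015,"dz": 0.001,"roll": -50,"fingers": 0},{"dx": 0,"dy": 0.0015,"dz": 0.001,"roll": -50,"fingers": 0},{"dx": 0,"dy": 0.0015,"dz": 0.001,"roll": -50,"fingers": 1},{"dx": 0,"dy": 0.0015,"dz": 0.001,"roll": -50,"fingers": 1},{"dx": 0,"dy": 0.0015,"dz": 0.001,"roll": -50,"fingers": 1}]'

```text
time: 11.3
tool_pos: [0.5652, 0.161, 0.0407]
tcp_rot: [-0.851, -3.023, 0.001]
wrist_force: [-1.4, -0.4, 0.4]
width: 0.091
grip_force: 60.8
```

step_arm --commands '[{"dx": 0,"dy": 0,"dz": 0.001,"roll": 0,"fingers": 1},{"dx": 0,"dy": 0,"dz": 0.005,"roll": 0,"fingers": 1},{"dx": 0,"dy": 0,"dz": 0.0053,"roll": 0,"fingers": 1},{"dx": 0,"dy": 0,"dz": 0.0054,"roll": 10,"fingers": 1},{"dx": 0,"dy": 0,"dz": 0.0055,"roll": 20,"fingers": 1},{"dx": 0,"dy": 0,"dz": 0.0056,"roll": 30,"fingers": 1},{"dx": 0,"dy": 0,"dz": 0.0057,"roll": 40,"fingers": 1},{"dx": 0,"dy": 0,"dz": 0.0058,"roll": 50,"fingers": 1}]'

```text
time: 12.3
tool_pos: [0.5658, 0.1611, 0.0372]
tcp_rot: [2.055, 2.376, 0.0]
wrist_force: [-5.1, -1.8, 11.3]
width: 0.09
grip_force: 62.5
```

step_arm --commands '[{"dx": 0,"dy": 0,"dz": 0.0004,"roll": 10,"fingers": 1},{"dx": 0,"dy": 0,"dz": 0.0006,"roll": 20,"fingers": 1},{"dx": 0,"dy": 0,"dz": 0.0007,"roll": 30,"fingers": 1},{"dx": 0,"dy": 0,"dz": 0.0008,"roll": 40,"fingers": 1},{"dx": 0,"dy": 0,"dz": 0.0009,"roll": 50,"fingers": 1},{"dx": 0,"dy": 0,"dz": 0.001,"roll": 60,"fingers": 1},{"dx": 0,"dy": 0,"dz": 0.0012,"roll": 70,"fingers": 1},{"dx": 0,"dy": 0,"dz": 0.0014,"roll": 80,"fingers": 1}]'

```text
time: 13.3
tool_pos: [0.5657, 0.1609, 0.036]
tcp_rot: [3.101, 0.499, 0.0]
wrist_force: [-6.2, -3.1, 14.2]
width: 0.087
grip_force: 62.7
```

step_arm --commands '[{"dx": 0,"dy": 0,"dz": 0.0002,"roll": 10,"fingers": 1},{"dx": 0,"dy": 0,"dz": 0.0004,"roll": 20,"fingers": 1},{"dx": 0,"dy": 0,"dz": 0.0005,"roll": 30,"fingers": 1},{"dx": 0,"dy": 0,"dz": 0.0005,"roll": 37,"fingers": 1},{"dx": 0,"dy": 0,"dz": 0.0005,"roll": 43,"fingers": 1},{"dx": 0,"dy": 0,"dz": 0.0005,"roll": 43,"fingers": 1}]'

```text
time: 14.05
tool_pos: [0.5657, 0.161, 0.0355]
tcp_rot: [3.07, -0.665, 0.0]
wrist_force: [-6.2, -2.1, 14.3]
width: 0.083
grip_force: 62.8
```

Run:
```python
from h import *
to(.5652,.161,.042,149);print(read_state()['torque'])
```

```text
t 14.05 pos [0.5657 0.161  0.0355] head -24.5 q6 127.9 F [-6.2 -2.1 14.3] w 0.083 
 -> d [-0.0005  0.0003 -0.0065] rolls(mod360) 186.5 tilt [ 0. -0. -1.]
[-0.49423998  1.25831932 -0.02317049]
```

step_arm --commands '[{"dx": 0,"dy": 0,"dz": -0.006,"roll": 0,"fingers": 0.1},{"dx": 0,"dy": 0,"dz": -0.007,"roll": 0,"fingers": 0.1},{"dx": 0,"dy": 0,"dz": -0.007,"roll": 0,"fingers": 0.1},{"dx": 0,"dy": 0,"dz": -0.05,"roll": -10,"fingers": 0.1},{"dx": -0.01,"dy": -0.02,"dz": -0.06,"roll": -20,"fingers": 0.1},{"dx": -0.035,"dy": -0.076,"dz": -0.06,"roll": -30,"fingers": 0.1},{"dx": -0.035,"dy": -0.076,"dz": -0.06,"roll": -40,"fingers": 0.1},{"dx": -0.035,"dy": -0.076,"dz": -0.06,"roll": -50,"fingers": 0.1}]'

```text
time: 15.05
tool_pos: [0.5646, 0.2458, 0.0926]
tcp_rot: [3.061, 0.708, -0.001]
wrist_force: [0.0, -0.1, 0.2]
width: 0.45
grip_force: 0.0
```

step_arm --commands '[{"dx": 0,"dy": 0,"dz": 0,"roll": -85,"fingers": 0.1},{"dx": 0,"dy": 0,"dz": 0,"roll": -85,"fingers": 0.1},{"dx": 0,"dy": 0,"dz": 0,"roll": -85,"fingers": 0.1},{"dx": 0,"dy": 0,"dz": 0,"roll": -85,"fingers": 0.1},{"dx": 0,"dy": 0,"dz": 0,"roll": -85,"fingers": 0.1},{"dx": 0,"dy": 0,"dz": 0,"roll": -85,"fingers": 0.1},{"dx": 0,"dy": 0,"dz": 0,"roll": -85,"fingers": 0.1},{"dx": 0,"dy": 0,"dz": 0,"roll": -85,"fingers": 0.1}]'

```text
time: 16.05
tool_pos: [0.5648, 0.2447, 0.0925]
tcp_rot: [-1.78, -2.588, 0.001]
wrist_force: [-0.2, -0.6, 0.3]
width: 0.452
grip_force: 0.0
```

Run:
```python
from h import *
to(.5658,.2448,.0448,250)
```

```text
t 16.05 pos [0.5648 0.2447 0.0925] head 110.9 q6 0.2 F [-0.2 -0.6  0.3] w 0.452 
 -> d [-0.0003  0.001   0.0477] rolls(mod360) 220.9 tilt [-0.001 -0.    -1.   ]
```

step_arm --commands '[{"dx": 0,"dy": 0.001,"dz": 0,"roll": -84,"fingers": 0.1},{"dx": 0,"dy": 0.001,"dz": 0,"roll": -84,"fingers": 0.1},{"dx": 0,"dy": 0.001,"dz": 0,"roll": -84,"fingers": 0.1},{"dx": 0,"dy": 0.001,"dz": 0,"roll": -84,"fingers": 0.1},{"dx": 0,"dy": 0.001,"dz": 0,"roll": -84,"fingers": 0.1},{"dx": 0,"dy": 0.001,"dz": 0,"roll": -84,"fingers": 0.1},{"dx": 0,"dy": 0.001,"dz": 0,"roll": -84,"fingers": 0.1},{"dx": 0,"dy": 0.001,"dz": 0,"roll": -84,"fingers": 0.1}]'

```text
time: 17.05
tool_pos: [0.5657, 0.2451, 0.0925]
tcp_rot: [0.408, -3.114, 0.0]
wrist_force: [-1.3, 0.2, -0.4]
width: 0.454
grip_force: 0.0
```

Run:
```python
from h import *
im,d=grab('top','t3');W=cloud('top',d);Z=W[...,2]
for w in ((.5645,.161),(.5632,.0875)):
    m=(Z>.08)&(Z<.105)&(np.hypot(W[...,0]-w[0],W[...,1]-w[1])<.02); p=W[m]
    print(w,len(p),p.mean(0).round(4) if len(p) else '')
im,d=grab('side','s3');W=cloud('side',d);Z=W[...,2]
for w in ((.5645,.163),(.5632,.0895),(.5658,.247)):
    m=(Z>.08)&(Z<.105)&(np.hypot(W[...,0]-w[0],W[...,1]-w[1])<.02); p=W[m]
    if len(p): q=p[p[:,2]>np.percentile(p[:,2],95)-.004];print(w,len(p),p.mean(0).round(4),np.percentile(p[:,2],[50,80,95]).round(4),cv2.minAreaRect((q[:,:2]*1000).astype(np.float32)))
to(.5658,.2448,.0448,250)
```

```text
(0.5645, 0.161) 51 [0.5644 0.159  0.0903]
(0.5632, 0.0875) 50 [0.5631 0.0865 0.094 ]
(0.5645, 0.163) 50 [0.5552 0.1682 0.0874] [0.0878 0.0912 0.092 ] ((555.35986328125, 166.59678649902344), (8.218017578125, 8.380431175231934), 57.39137649536133)
(0.5632, 0.0895) 33 [0.5524 0.0855 0.0899] [0.0914 0.0954 0.096 ] ((552.3851318359375, 84.35359954833984), (5.120061874389648, 7.056380748748779), 9.849701881408691)
(0.5658, 0.247) 44 [0.5681 0.2588 0.0879] [0.0878 0.0936 0.0944] ((569.0868530273438, 259.8251037597656), (7.15250301361084, 2.901616096496582), 9.502577781677246)
t 17.15 pos [0.5657 0.2451 0.0926] head -165.4 q6 -83.5 F [ 0.3 -0.2 -0. ] w 0.452 
 -> d [-0.0001 -0.0003  0.0478] rolls(mod360) 304.6 tilt [-0.001 -0.    -1.   ]
```

B is driven: its wing top reads 92 mm against 96 mm for C. On to A.

step_arm --commands '[{"dx": 0,"dy": 0,"dz": 0.0,"roll": -52,"fingers": 0.1},{"dx": 0,"dy": 0,"dz": 0.0,"roll": -52,"fingers": 0.1},{"dx": 0,"dy": 0,"dz": 0.0,"roll": -52,"fingers": 0.1},{"dx": 0,"dy": 0,"dz": 0.0,"roll": -52,"fingers": 0.1},{"dx": 0,"dy": 0,"dz": 0.01,"roll": -52,"fingers": 0.1},{"dx": 0,"dy": 0,"dz": 0.03,"roll": -52,"fingers": 0.1},{"dx": 0,"dy": 0,"dz": 0.048,"roll": -52,"fingers": 0.1},{"dx": 0,"dy": 0,"dz": 0.048,"roll": -52,"fingers": 0.1}]'

```text
time: 18.15
tool_pos: [0.5635, 0.2442, 0.042]
tcp_rot: [1.719, -2.623, -0.002]
wrist_force: [-0.5, -0.1, -0.6]
width: 0.449
grip_force: 0.0
```

step_arm --commands '[{"dx": 0,"dy": 0,"dz": 0,"roll": 0,"fingers": 1},{"dx": 0,"dy": 0,"dz": 0,"roll": 0,"fingers": 1},{"dx": 0,"dy": 0,"dz": 0,"roll": 0,"fingers": 1},{"dx": 0,"dy": 0,"dz": 0,"roll": 0,"fingers": 1}]'

```text
time: 18.65
tool_pos: [0.5666, 0.2454, 0.0459]
tcp_rot: [-1.724, 2.624, -0.0]
wrist_force: [-0.6, 0.9, -0.5]
width: 0.084
grip_force: 61.8
```

Run:
```python
from h import *
to(.5658,.2448,.0448,250)
```

```text
t 18.65 pos [0.5666 0.2454 0.0459] head -113.4 q6 -135.5 F [-0.6  0.9 -0.5] w 0.084 
 -> d [0.0009 0.0005 0.0011] rolls(mod360) 356.6 tilt [ 0.001  0.001 -1.   ]
```

step_arm --commands '[{"dx": 0,"dy": 0,"dz": 0.003,"roll": 0,"fingers": 1},{"dx": 0,"dy": 0,"dz": 0.0055,"roll": 0,"fingers": 1},{"dx": 0,"dy": 0,"dz": 0.0057,"roll": 10,"fingers": 1},{"dx": 0,"dy": 0,"dz": 0.0058,"roll": 20,"fingers": 1},{"dx": 0,"dy": 0,"dz": 0.0059,"roll": 30,"fingers": 1},{"dx": 0,"dy": 0,"dz": 0.006,"roll": 40,"fingers": 1},{"dx": 0,"dy": 0,"dz": 0.0061,"roll": 50,"fingers": 1},{"dx": 0,"dy": 0,"dz": 0.0062,"roll": 60,"fingers": 1}]'

```text
time: 19.65
tool_pos: [0.5673, 0.2453, 0.0421]
tcp_rot: [-0.172, 3.134, 0.0]
wrist_force: [-4.1, -2.2, 13.4]
width: 0.083
grip_force: 63.5
```

step_arm --commands '[{"dx": 0,"dy": 0,"dz": 0.0001,"roll": 10,"fingers": 1},{"dx": 0,"dy": 0,"dz": 0.0003,"roll": 20,"fingers": 1},{"dx": 0,"dy": 0,"dz": 0.0004,"roll": 30,"fingers": 1},{"dx": 0,"dy": 0,"dz": 0.0006,"roll": 40,"fingers": 1},{"dx": 0,"dy": 0,"dz": 0.0007,"roll": 50,"fingers": 1},{"dx": 0,"dy": 0,"dz": 0.0008,"roll": 60,"fingers": 1},{"dx": 0,"dy": 0,"dz": 0.0009,"roll": 70,"fingers": 1},{"dx": 0,"dy": 0,"dz": 0.001,"roll": 80,"fingers": 1}]'

```text
time: 20.65
tool_pos: [0.567, 0.2449, 0.041]
tcp_rot: [1.883, 2.513, 0.001]
wrist_force: [-4.3, -3.4, 14.3]
width: 0.079
grip_force: 63.6
```

step_arm --commands '[{"dx": 0,"dy": 0,"dz": 0.0001,"roll": 10,"fingers": 1},{"dx": 0,"dy": 0,"dz": 0.0002,"roll": 20,"fingers": 1},{"dx": 0,"dy": 0,"dz": 0.0003,"roll": 30,"fingers": 1},{"dx": 0,"dy": 0,"dz": 0.0004,"roll": 40,"fingers": 1},{"dx": 0,"dy": 0,"dz": 0.0005,"roll": 50,"fingers": 1},{"dx": 0,"dy": 0,"dz": 0.0006,"roll": 60,"fingers": 1},{"dx": 0,"dy": 0,"dz": 0.0007,"roll": 70,"fingers": 1},{"dx": 0,"dy": 0,"dz": 0.0008,"roll": 80,"fingers": 1}]'

```text
time: 21.65
tool_pos: [0.5664, 0.245, 0.04]
tcp_rot: [3.059, 0.715, 0.001]
wrist_force: [-4.8, -2.4, 15.0]
width: 0.083
grip_force: 63.7
```

step_arm --commands '[{"dx": 0,"dy": 0,"dz": 0.0001,"roll": 10,"fingers": 1},{"dx": 0,"dy": 0,"dz": 0.0002,"roll": 20,"fingers": 1},{"dx": 0,"dy": 0,"dz": 0.0003,"roll": 30,"fingers": 1},{"dx": 0,"dy": 0,"dz": 0.0005,"roll": 40,"fingers": 1},{"dx": 0,"dy": 0,"dz": 0.0005,"roll": 50,"fingers": 1},{"dx": 0,"dy": 0,"dz": 0.0005,"roll": 50,"fingers": 1}]'

```text
time: 22.4
tool_pos: [0.5665, 0.2455, 0.0396]
tcp_rot: [-3.075, 0.639, -0.001]
wrist_force: [-6.0, -1.5, 13.3]
width: 0.085
grip_force: 63.6
```

Run:
```python
from h import *
to(.5658,.2448,.0448,250)
```

```text
t 22.4 pos [0.5665 0.2455 0.0396] head -23.5 q6 134.6 F [-6.  -1.5 13.3] w 0.085 
 -> d [-0.0003  0.0009 -0.0052] rolls(mod360) 86.5 tilt [ 0.001  0.    -1.   ]
```

step_arm --commands '[{"dx": 0,"dy": 0,"dz": -0.005,"roll": 0,"fingers": 0},{"dx": 0,"dy": 0,"dz": -0.006,"roll": 0,"fingers": 0},{"dx": 0,"dy": 0,"dz": -0.006,"roll": 0,"fingers": 0},{"dx": 0,"dy": 0,"dz": -0.006,"roll": -50,"fingers": 0},{"dx": 0,"dy": 0,"dz": -0.006,"roll": -50,"fingers": 0},{"dx": 0,"dy": 0,"dz": -0.006,"roll": -50,"fingers": 0},{"dx": 0,"dy": 0,"dz": -0.006,"roll": -50,"fingers": 0},{"dx": 0,"dy": 0,"dz": -0.006,"roll": -50,"fingers": 0}]'

```text
time: 23.4
tool_pos: [0.5656, 0.245, 0.042]
tcp_rot: [3.055, 0.73, -0.002]
wrist_force: [-0.2, -0.3, 0.8]
width: 0.497
grip_force: 0.0
```

step_arm --commands '[{"dx": 0,"dy": 0,"dz": 0,"roll": -80,"fingers": 0},{"dx": 0,"dy": 0,"dz": 0,"roll": -80,"fingers": 0},{"dx": 0,"dy": 0,"dz": 0,"roll": -80,"fingers": 0},{"dx": 0,"dy": 0,"dz": 0,"roll": -80,"fingers": 0},{"dx": 0,"dy": 0,"dz": 0,"roll": -80,"fingers": 0},{"dx": 0,"dy": 0,"dz": 0,"roll": -80,"fingers": 0},{"dx": 0,"dy": 0,"dz": 0,"roll": -80,"fingers": 0},{"dx": 0,"dy": 0,"dz": 0,"roll": -80,"fingers": 0}]'

```text
time: 24.4
tool_pos: [0.5656, 0.245, 0.0421]
tcp_rot: [-1.872, -2.522, 0.001]
wrist_force: [0.9, 0.1, -0.0]
width: 0.503
grip_force: 0.0
```

Run:
```python
from h import *
to(.5665,.2452,.039,156.5)
```

```text
t 24.4 pos [0.5656 0.245  0.0421] head 106.8 q6 4.3 F [ 0.9  0.1 -0. ] w 0.503 
 -> d [-0.0001  0.0009  0.0031] rolls(mod360) 310.3 tilt [-0.001 -0.    -1.   ]
```

step_arm --commands '[{"dx": 0,"dy": 0.001,"dz": 0,"roll": -50,"fingers": 0},{"dx": 0,"dy": 0.001,"dz": 0,"roll": -50,"fingers": 0},{"dx": 0,"dy": 0.001,"dz": 0.001,"roll": -50,"fingers": 0},{"dx": 0,"dy": 0.001,"dz": 0.002,"roll": -50,"fingers": 0},{"dx": 0,"dy": 0.001,"dz": 0.002,"roll": -50,"fingers": 0},{"dx": 0,"dy": 0.001,"dz": 0.002,"roll": -50,"fingers": 1},{"dx": 0,"dy": 0.001,"dz": 0.002,"roll": -50,"fingers": 1},{"dx": 0,"dy": 0.001,"dz": 0.002,"roll": -50,"fingers": 1}]'

```text
time: 25.4
tool_pos: [0.5667, 0.2452, 0.0406]
tcp_rot: [-0.638, -3.076, 0.001]
wrist_force: [-0.7, -1.4, 0.5]
width: 0.085
grip_force: 60.7
```

step_arm --commands '[{"dx": 0,"dy": 0,"dz": 0.001,"roll": 0,"fingers": 1},{"dx": 0,"dy": 0,"dz": 0.005,"roll": 0,"fingers": 1},{"dx": 0,"dy": 0,"dz": 0.0056,"roll": 0,"fingers": 1},{"dx": 0,"dy": 0,"dz": 0.0057,"roll": 10,"fingers": 1},{"dx": 0,"dy": 0,"dz": 0.0058,"roll": 20,"fingers": 1},{"dx": 0,"dy": 0,"dz": 0.0059,"roll": 30,"fingers": 1},{"dx": 0,"dy": 0,"dz": 0.006,"roll": 40,"fingers": 1},{"dx": 0,"dy": 0,"dz": 0.0061,"roll": 50,"fingers": 1}]'

```text
time: 26.4
tool_pos: [0.5672, 0.2453, 0.0369]
tcp_rot: [1.884, 2.513, -0.0]
wrist_force: [-5.3, -2.5, 12.7]
width: 0.091
grip_force: 62.5
```

step_arm --commands '[{"dx": 0,"dy": 0,"dz": 0.0002,"roll": 10,"fingers": 1},{"dx": 0,"dy": 0,"dz": 0.0003,"roll": 20,"fingers": 1},{"dx": 0,"dy": 0,"dz": 0.0004,"roll": 30,"fingers": 1},{"dx": 0,"dy": 0,"dz": 0.0005,"roll": 40,"fingers": 1},{"dx": 0,"dy": 0,"dz": 0.0005,"roll": 50,"fingers": 1},{"dx": 0,"dy": 0,"dz": 0.0005,"roll": 55,"fingers": 1},{"dx": 0,"dy": 0,"dz": 0.0005,"roll": 55,"fingers": 1}]'

```text
time: 27.28
tool_pos: [0.5669, 0.2453, 0.0364]
tcp_rot: [2.829, 1.366, -0.0]
wrist_force: [-7.2, -2.8, 13.1]
width: 0.084
grip_force: 62.5
```

Run:
```python
from h import *
to(.5632,.088,.0925,0)
```

```text
t 27.27 pos [0.5669 0.2453 0.0364] head 51.6 q6 59.5 F [-7.2 -2.8 13.1] w 0.084 
 -> d [-0.1256  0.0949 -0.0561] rolls(mod360) 51.6 tilt [-0. -0. -1.]
```

step_arm --commands '[{"dx": 0,"dy": 0,"dz": -0.006,"roll": 0,"fingers": 0.1},{"dx": 0,"dy": 0,"dz": -0.007,"roll": 0,"fingers": 0.1},{"dx": 0,"dy": 0,"dz": -0.007,"roll": 0,"fingers": 0.1},{"dx": 0,"dy": 0,"dz": -0.05,"roll": -10,"fingers": 0.1},{"dx": -0.04,"dy": 0.03,"dz": -0.063,"roll": -20,"fingers": 0.1},{"dx": -0.08,"dy": 0.06,"dz": -0.063,"roll": -30,"fingers": 0.1},{"dx": -0.1255,"dy": 0.095,"dz": -0.063,"roll": -40,"fingers": 0.1},{"dx": -0.1255,"dy": 0.095,"dz": -0.063,"roll": -50,"fingers": 0.1}]'

```text
time: 28.28
tool_pos: [0.563, 0.0844, 0.0967]
tcp_rot: [1.984, 2.436, -0.002]
wrist_force: [0.7, -0.4, -0.3]
width: 0.45
grip_force: 0.0
```

step_arm --commands '[{"dx": 0,"dy": 0,"dz": 0,"roll": -84,"fingers": 0.1},{"dx": 0,"dy": 0,"dz": 0,"roll": -84,"fingers": 0.1},{"dx": 0,"dy": 0,"dz": 0,"roll": -84,"fingers": 0.1},{"dx": 0,"dy": 0,"dz": 0,"roll": -84,"fingers": 0.1},{"dx": 0,"dy": 0,"dz": 0,"roll": -84,"fingers": 0.1},{"dx": 0,"dy": 0,"dz": 0,"roll": -84,"fingers": 0.1},{"dx": 0,"dy": 0,"dz": 0,"roll": -84,"fingers": 0.1},{"dx": 0,"dy": 0,"dz": 0,"roll": -84,"fingers": 0.1}]'

```text
time: 29.28
tool_pos: [0.5632, 0.0881, 0.0966]
tcp_rot: [0.162, -3.137, 0.0]
wrist_force: [-0.2, 0.2, -0.8]
width: 0.45
grip_force: 0.0
```

Run:
```python
from h import *
im,d=grab('side','s4');W=cloud('side',d);Z=W[...,2]
for w in ((.5645,.163),(.5632,.0895),(.5658,.247)):
    m=(Z>.08)&(Z<.1)&(np.hypot(W[...,0]-w[0],W[...,1]-w[1])<.02); p=W[m]
    if len(p): q=p[p[:,2]>np.percentile(p[:,2],95)-.004];print(w,len(p),p.mean(0).round(4),np.percentile(p[:,2],[50,80,95]).round(4),cv2.minAreaRect((q[:,:2]*1000).astype(np.float32)))
to(.5635,.0885,.045,212)
```

```text
(0.5645, 0.163) 150 [0.5645 0.1638 0.0888] [0.0904 0.0917 0.0925] ((564.7606811523438, 162.11537170410156), (8.822938919067383, 29.83049201965332), 65.43130493164062)
(0.5632, 0.0895) 158 [0.5635 0.0923 0.0904] [0.0918 0.0951 0.0966] ((563.3369140625, 90.54440307617188), (28.44631576538086, 8.86288833618164), 28.322359085083008)
(0.5658, 0.247) 188 [0.5657 0.2477 0.089 ] [0.0901 0.0916 0.0926] ((565.9310913085938, 246.4632568359375), (29.39069366455078, 9.888293266296387), 52.63298034667969)
t 29.32 pos [0.5632 0.0881 0.0966] head -173.8 q6 -89.8 F [ 0.6  0.2 -0.3] w 0.449 
 -> d [-0.0003  0.0003  0.0516] rolls(mod360) 334.2 tilt [-0.001 -0.    -1.   ]
```

A and B both read 92.5 mm, so both are driven. Now C.

step_arm --commands '[{"dx": 0,"dy": 0,"dz": 0.0,"roll": -25,"fingers": 0.1},{"dx": 0,"dy": 0,"dz": 0.02,"roll": -25,"fingers": 0.1},{"dx": 0,"dy": 0,"dz": 0.051,"roll": -25,"fingers": 0.1},{"dx": 0,"dy": 0,"dz": 0.051,"roll": -25,"fingers": 0.1},{"dx": 0,"dy": 0,"dz": 0.051,"roll": -25,"fingers": 1},{"dx": 0,"dy": 0,"dz": 0.051,"roll": -25,"fingers": 1},{"dx": 0,"dy": 0,"dz": 0.051,"roll": -25,"fingers": 1},{"dx": 0,"dy": 0,"dz": 0.051,"roll": -25,"fingers": 1}]'

```text
time: 30.32
tool_pos: [0.5646, 0.0884, 0.0473]
tcp_rot: [-0.828, 3.028, -0.0]
wrist_force: [-0.5, 1.6, 2.3]
width: 0.079
grip_force: 61.4
```

step_arm --commands '[{"dx": 0,"dy": 0,"dz": 0.003,"roll": 0,"fingers": 1},{"dx": 0,"dy": 0,"dz": 0.0055,"roll": 0,"fingers": 1},{"dx": 0,"dy": 0,"dz": 0.0057,"roll": 10,"fingers": 1},{"dx": 0,"dy": 0,"dz": 0.0058,"roll": 20,"fingers": 1},{"dx": 0,"dy": 0,"dz": 0.0059,"roll": 30,"fingers": 1},{"dx": 0,"dy": 0,"dz": 0.006,"roll": 40,"fingers": 1},{"dx": 0,"dy": 0,"dz": 0.0061,"roll": 50,"fingers": 1},{"dx": 0,"dy": 0,"dz": 0.0062,"roll": 60,"fingers": 1}]'

```text
time: 31.32
tool_pos: [0.565, 0.0881, 0.0432]
tcp_rot: [0.804, 3.034, 0.001]
wrist_force: [-4.0, -0.6, 16.1]
width: 0.08
grip_force: 63.3
```

Run:
```python
from h import *
to(.5635,.0885,.045,212)
```

```text
t 31.32 pos [0.565  0.0881 0.0432] head 150.3 q6 -53.9 F [-4.  -0.6 16.1] w 0.08 
 -> d [ 0.0016 -0.0004 -0.0018] rolls(mod360) 298.3 tilt [ 0.003 -0.    -1.   ]
```

step_arm --commands '[{"dx": 0,"dy": 0,"dz": 0,"roll": 10,"fingers": 1},{"dx": 0,"dy": 0,"dz": 0,"roll": 20,"fingers": 1},{"dx": 0,"dy": 0,"dz": 0,"roll": 30,"fingers": 1},{"dx": 0,"dy": 0,"dz": 0,"roll": 40,"fingers": 1},{"dx": 0,"dy": 0,"dz": 0.0001,"roll": 50,"fingers": 1},{"dx": 0,"dy": 0,"dz": 0.0002,"roll": 60,"fingers": 1},{"dx": 0,"dy": 0,"dz": 0.0003,"roll": 70,"fingers": 1},{"dx": 0,"dy": 0,"dz": 0.0004,"roll": 80,"fingers": 1}]'

```text
time: 32.33
tool_pos: [0.5643, 0.0879, 0.0424]
tcp_rot: [2.568, 1.808, 0.001]
wrist_force: [-5.6, -0.7, 16.3]
width: 0.087
grip_force: 63.2
```

step_arm --commands '[{"dx": 0,"dy": 0,"dz": 0.0001,"roll": 10,"fingers": 1},{"dx": 0,"dy": 0,"dz": 0.0002,"roll": 20,"fingers": 1},{"dx": 0,"dy": 0,"dz": 0.0003,"roll": 30,"fingers": 1},{"dx": 0,"dy": 0,"dz": 0.0004,"roll": 40,"fingers": 1},{"dx": 0,"dy": 0,"dz": 0.0005,"roll": 50,"fingers": 1},{"dx": 0,"dy": 0,"dz": 0.0006,"roll": 60,"fingers": 1},{"dx": 0,"dy": 0,"dz": 0.0007,"roll": 70,"fingers": 1},{"dx": 0,"dy": 0,"dz": 0.0008,"roll": 80,"fingers": 1}]'

```text
time: 33.33
tool_pos: [0.564, 0.0885, 0.0415]
tcp_rot: [-3.13, 0.266, -0.001]
wrist_force: [-5.8, 1.2, 15.5]
width: 0.079
grip_force: 63.2
```

step_arm --commands '[{"dx": 0,"dy": 0,"dz": 0.0001,"roll": 10,"fingers": 1},{"dx": 0,"dy": 0,"dz": 0.0002,"roll": 20,"fingers": 1},{"dx": 0,"dy": 0,"dz": 0.0003,"roll": 29,"fingers": 1},{"dx": 0,"dy": 0,"dz": 0.0003,"roll": 29,"fingers": 1}]'

```text
time: 33.83
tool_pos: [0.5642, 0.0887, 0.0412]
tcp_rot: [-2.965, 1.035, -0.001]
wrist_force: [-5.3, 1.5, 15.7]
width: 0.081
grip_force: 63.2
```

step_arm --commands '[{"dx": 0,"dy": 0,"dz": -0.004,"roll": 0,"fingers": 0},{"dx": 0,"dy": 0,"dz": -0.005,"roll": 0,"fingers": 0},{"dx": 0,"dy": 0,"dz": -0.005,"roll": 0,"fingers": 0},{"dx": 0,"dy": 0,"dz": -0.005,"roll": -50,"fingers": 0},{"dx": 0,"dy": 0,"dz": -0.005,"roll": -50,"fingers": 0},{"dx": 0,"dy": 0,"dz": -0.005,"roll": -50,"fingers": 0},{"dx": 0,"dy": 0,"dz": -0.005,"roll": -50,"fingers": 0},{"dx": 0,"dy": 0,"dz": -0.005,"roll": -50,"fingers": 0}]'

```text
time: 34.83
tool_pos: [0.563, 0.0879, 0.0428]
tcp_rot: [3.125, 0.325, -0.002]
wrist_force: [-0.4, 0.5, -0.2]
width: 0.499
grip_force: 0.0
```

step_arm --commands '[{"dx": 0,"dy": 0,"dz": 0,"roll": -80,"fingers": 0},{"dx": 0,"dy": 0,"dz": 0,"roll": -80,"fingers": 0},{"dx": 0,"dy": 0,"dz": 0,"roll": -80,"fingers": 0},{"dx": 0,"dy": 0,"dz": 0,"roll": -80,"fingers": 0},{"dx": 0,"dy": 0,"dz": 0,"roll": -80,"fingers": 0},{"dx": 0,"dy": 0,"dz": 0,"roll": -80,"fingers": 0},{"dx": 0,"dy": 0,"dz": 0,"roll": -80,"fingers": 0},{"dx": 0,"dy": 0,"dz": 0,"roll": -80,"fingers": 0}]'

```text
time: 35.83
tool_pos: [0.563, 0.088, 0.0428]
tcp_rot: [-2.185, -2.256, 0.001]
wrist_force: [0.2, -0.5, 0.1]
width: 0.501
grip_force: 0.0
```

Run:
```python
from h import *
to(.5645,.0883,.04,141)
```

```text
t 35.83 pos [0.563  0.088  0.0428] head 91.8 q6 4.6 F [ 0.2 -0.5  0.1] w 0.501 
 -> d [0.0003 0.0015 0.0028] rolls(mod360) 310.8 tilt [-0.001 -0.    -1.   ]
```

step_arm --commands '[{"dx": 0,"dy": 0.0015,"dz": 0,"roll": -49,"fingers": 0},{"dx": 0,"dy": 0.0015,"dz": 0,"roll": -49,"fingers": 0},{"dx": 0,"dy": 0.0015,"dz": 0.001,"roll": -49,"fingers": 0},{"dx": 0,"dy": 0.0015,"dz": 0.002,"roll": -49,"fingers": 0},{"dx": 0,"dy": 0.0015,"dz": 0.002,"roll": -49,"fingers": 0},{"dx": 0,"dy": 0.0015,"dz": 0.002,"roll": -49,"fingers": 1},{"dx": 0,"dy": 0.0015,"dz": 0.002,"roll": -49,"fingers": 1},{"dx": 0,"dy": 0.0015,"dz": 0.002,"roll": -49,"fingers": 1}]'

```text
time: 36.83
tool_pos: [0.5647, 0.088, 0.0413]
tcp_rot: [-1.06, -2.957, 0.001]
wrist_force: [0.0, 0.3, -0.3]
width: 0.086
grip_force: 60.7
```

step_arm --commands '[{"dx": 0,"dy": 0,"dz": 0.001,"roll": 0,"fingers": 1},{"dx": 0,"dy": 0,"dz": 0.005,"roll": 0,"fingers": 1},{"dx": 0,"dy": 0,"dz": 0.0055,"roll": 0,"fingers": 1},{"dx": 0,"dy": 0,"dz": 0.0056,"roll": 10,"fingers": 1},{"dx": 0,"dy": 0,"dz": 0.0057,"roll": 20,"fingers": 1},{"dx": 0,"dy": 0,"dz": 0.0058,"roll": 30,"fingers": 1},{"dx": 0,"dy": 0,"dz": 0.0059,"roll": 40,"fingers": 1},{"dx": 0,"dy": 0,"dz": 0.006,"roll": 50,"fingers": 1}]'

```text
time: 37.83
tool_pos: [0.5648, 0.0878, 0.0374]
tcp_rot: [-2.216, -2.227, 0.002]
wrist_force: [-6.6, -2.2, 13.2]
width: 0.085
grip_force: 62.5
```

step_arm --commands '[{"dx": 0,"dy": 0,"dz": 0.0002,"roll": 10,"fingers": 1},{"dx": 0,"dy": 0,"dz": 0.0003,"roll": 20,"fingers": 1},{"dx": 0,"dy": 0,"dz": 0.0004,"roll": 30,"fingers": 1},{"dx": 0,"dy": 0,"dz": 0.0005,"roll": 40,"fingers": 1},{"dx": 0,"dy": 0,"dz": 0.0006,"roll": 50,"fingers": 1},{"dx": 0,"dy": 0,"dz": 0.0007,"roll": 60,"fingers": 1},{"dx": 0,"dy": 0,"dz": 0.0007,"roll": 70,"fingers": 1},{"dx": 0,"dy": 0,"dz": 0.0007,"roll": 78,"fingers": 1}]'

```text
time: 38.83
tool_pos: [0.5642, 0.0883, 0.0366]
tcp_rot: [-3.123, -0.337, 0.003]
wrist_force: [-7.3, -0.0, 14.4]
width: 0.086
grip_force: 62.6
```

step_arm --commands '[{"dx": 0,"dy": 0,"dz": 0,"roll": 0,"fingers": 1},{"dx": 0,"dy": 0,"dz": -0.006,"roll": 0,"fingers": 0.1},{"dx": 0,"dy": 0,"dz": -0.006,"roll": 0,"fingers": 0.1},{"dx": 0,"dy": 0,"dz": -0.006,"roll": 0,"fingers": 0.1},{"dx": 0,"dy": 0,"dz": -0.05,"roll": 0,"fingers": 0.1},{"dx": 0,"dy": 0,"dz": -0.07,"roll": 0,"fingers": 0.1},{"dx": 0,"dy": 0,"dz": -0.07,"roll": 0,"fingers": 0.1}]'

```text
time: 39.7
tool_pos: [0.567, 0.0884, 0.1068]
tcp_rot: [-3.123, -0.345, -0.007]
wrist_force: [-0.1, 0.1, -0.0]
width: 0.449
grip_force: 0.0
```

Run:
```python
from h import *
im,d=grab('side','s5');W=cloud('side',d);Z=W[...,2]
for w in ((.5645,.163),(.5632,.0895),(.5658,.247)):
    m=(Z>.08)&(Z<.1)&(np.hypot(W[...,0]-w[0],W[...,1]-w[1])<.02); p=W[m]
    if len(p): q=p[p[:,2]>np.percentile(p[:,2],95)-.004];print(w,len(p),p.mean(0).round(4),np.percentile(p[:,2],[50,80,95]).round(4),cv2.minAreaRect((q[:,:2]*1000).astype(np.float32)))
m=(Z>.074)&(Z<.084)&(abs(W[...,0]-.5)<.02)&(abs(W[...,1]-.16)<.05);p=W[m];print('tab',p.mean(0),cv2.minAreaRect((p[:,:2]*1000).astype(np.float32)))
to(.5,.165,.1,90)
```

```text
(0.5645, 0.163) 157 [0.5644 0.1639 0.0886] [0.0901 0.0914 0.0926] ((564.746337890625, 161.9269256591797), (9.468018531799316, 30.196054458618164), 67.28662109375)
(0.5632, 0.0895) 138 [0.5631 0.0915 0.0884] [0.0899 0.0913 0.0922] ((563.612548828125, 89.48690795898438), (29.174896240234375, 10.352009773254395), 12.86569881439209)
(0.5658, 0.247) 188 [0.5655 0.2477 0.0893] [0.0906 0.0916 0.0925] ((566.1749877929688, 246.4977264404297), (29.325233459472656, 9.234861373901367), 52.40540313720703)
tab [0.50076323 0.16933662 0.07949534] ((500.8365478515625, 167.58963012695312), (49.85319519042969, 11.924161911010742), 88.86878204345703)
t 39.75 pos [0.5655 0.0882 0.1051] head 12.6 q6 83.8 F [-1.  -0.4  0.2] w 0.45 
 -> d [-0.0472 -0.0892  0.005 ] rolls(mod360) 282.6 tilt [ 0.001  0.    -1.   ]
```

All three are down. The tab is at about (0.5005, 0.1665), height 79.5 mm. I'll grasp it and slide the jaw open.

step_arm --commands '[{"dx": -0.0472,"dy": -0.0905,"dz": 0.0,"roll": -77.5,"fingers": 0.3},{"dx": -0.0472,"dy": -0.0905,"dz": 0.0,"roll": -77.5,"fingers": 0.3},{"dx": -0.0472,"dy": -0.0905,"dz": 0.0,"roll": -77.5,"fingers": 0.3},{"dx": -0.0472,"dy": -0.0905,"dz": 0.0,"roll": -77.5,"fingers": 0.3},{"dx": -0.0472,"dy": -0.0905,"dz": 0.0,"roll": -77.5,"fingers": 0.3},{"dx": -0.0472,"dy": -0.0905,"dz": 0.0,"roll": -77.5,"fingers": 0.3},{"dx": -0.0472,"dy": -0.0905,"dz": 0.0,"roll": -77.5,"fingers": 0.3},{"dx": -0.0472,"dy": -0.0905,"dz": 0.0,"roll": -77.5,"fingers": 0.3}]'

```text
time: 40.75
tool_pos: [0.4976, 0.1657, 0.1025]
tcp_rot: [-2.215, -2.225, 0.005]
wrist_force: [0.6, 0.2, -0.3]
width: 0.352
grip_force: 0.0
```

Run:
```python
from h import *
to(.5007,.1665,.026,90)
```

```text
t 40.75 pos [0.4976 0.1657 0.1025] head 90.3 q6 15.4 F [ 0.6  0.2 -0.3] w 0.352 
 -> d [0.0008 0.0034 0.0765] rolls(mod360) 0.3 tilt [-0.003 -0.001 -1.   ]
```

step_arm --commands '[{"dx": 0,"dy": 0.002,"dz": 0.03,"roll": 0,"fingers": 0.3},{"dx": 0,"dy": 0.002,"dz": 0.06,"roll": 0,"fingers": 0.3},{"dx": 0,"dy": 0.002,"dz": 0.077,"roll": 0,"fingers": 0.3},{"dx": 0,"dy": 0.002,"dz": 0.077,"roll": 0,"fingers": 0.3},{"dx": 0,"dy": 0.002,"dz": 0.077,"roll": 0,"fingers": 1},{"dx": 0,"dy": 0.002,"dz": 0.077,"roll": 0,"fingers": 1},{"dx": 0,"dy": 0.002,"dz": 0.077,"roll": 0,"fingers": 1}]'

```text
time: 41.62
tool_pos: [0.5012, 0.1663, 0.0285]
tcp_rot: [-2.22, -2.223, -0.001]
wrist_force: [-3.0, 0.0, 1.5]
width: 0.123
grip_force: 60.8
```

Run:
```python
from h import *
to(.5007,.1665,.026,90)
```

```text
t 41.62 pos [0.5012 0.1663 0.0285] head 90.1 q6 15.6 F [-3.   0.   1.5] w 0.123 
 -> d [ 0.0002 -0.0005  0.0025] rolls(mod360) 0.1 tilt [ 0.  0. -1.]
```

Gripped (12 mm). Pull 42 mm slowly, then release and rise.

step_arm --commands '[{"dx": 0,"dy": -0.007,"dz": 0,"roll": 0,"fingers": 1},{"dx": 0,"dy": -0.014,"dz": 0,"roll": 0,"fingers": 1},{"dx": 0,"dy": -0.021,"dz": 0,"roll": 0,"fingers": 1},{"dx": 0,"dy": -0.028,"dz": 0,"roll": 0,"fingers": 1},{"dx": 0,"dy": -0.035,"dz": 0,"roll": 0,"fingers": 1},{"dx": 0,"dy": -0.042,"dz": 0,"roll": 0,"fingers": 1},{"dx": 0,"dy": -0.042,"dz": 0,"roll": 0,"fingers": 1},{"dx": 0,"dy": -0.042,"dz": 0,"roll": 0,"fingers": 1}]'

```text
time: 42.62
tool_pos: [0.4605, 0.167, 0.0285]
tcp_rot: [2.219, 2.223, 0.005]
wrist_force: [2.9, 4.7, -2.9]
width: 0.12
grip_force: 60.4
```

step_arm --commands '[{"dx": 0,"dy": 0,"dz": 0,"roll": 0,"fingers": 0.3},{"dx": 0,"dy": 0,"dz": 0,"roll": 0,"fingers": 0.3},{"dx": 0,"dy": 0,"dz": -0.03,"roll": 0,"fingers": 0.3},{"dx": 0,"dy": 0,"dz": -0.07,"roll": 0,"fingers": 0.3},{"dx": 0,"dy": 0,"dz": -0.077,"roll": 0,"fingers": 0.1}]'

```text
time: 43.25
tool_pos: [0.4614, 0.1665, 0.1079]
tcp_rot: [2.217, 2.222, 0.007]
wrist_force: [0.7, -0.9, -0.6]
width: 0.447
grip_force: 0.0
```

Run:
```python
from h import *
to(.564,.0883,.1,12.6)
im,d=grab('side','s6');W=cloud('side',d);Z=W[...,2]
m=(Z>.074)&(Z<.084)&(abs(W[...,0]-.47)<.04)&(abs(W[...,1]-.16)<.05);p=W[m];print('tab',p.mean(0))
im,d=grab('top','t6');W=cloud('top',d);hsv=cv2.cvtColor(im,cv2.COLOR_BGR2HSV)
red=((hsv[...,0]<8)|(hsv[...,0]>172))&(hsv[...,1]>150); red[:175]=0;red[290:]=0;red[:,:200]=0
n,l,st,ce=cv2.connectedComponentsWithStats(red.astype(np.uint8));
for i in range(1,n):
    if st[i,4]>500:
        p=W[l==i]; p=p[p[:,2]<.06];print('tray',st[i],cv2.minAreaRect((p[:,:2]*1000).astype(np.float32)))
```

```text
t 43.25 pos [0.4614 0.1665 0.1079] head 90.1 q6 16.8 F [ 0.7 -0.9 -0.6] w 0.447 
 -> d [-0.0784  0.1024  0.0084] rolls(mod360) 77.5 tilt [ 0.005  0.001 -1.   ]
tab [0.46031498 0.17013688 0.07947259]
tray [ 233  185   86   80 5917] ((518.5072631835938, -181.56051635742188), (217.08763122558594, 196.51658630371094), 86.11080169677734)
```

step_arm --commands '[{"dx": -0.0785,"dy": 0.1025,"dz": 0,"roll": 77.5,"fingers": 0.1},{"dx": -0.0785,"dy": 0.1025,"dz": 0,"roll": 77.5,"fingers": 0.1},{"dx": -0.0785,"dy": 0.1025,"dz": 0,"roll": 77.5,"fingers": 0.1},{"dx": -0.0785,"dy": 0.1025,"dz": 0,"roll": 77.5,"fingers": 0.1},{"dx": -0.0785,"dy": 0.1025,"dz": 0,"roll": 77.5,"fingers": 0.1},{"dx": -0.0785,"dy": 0.1025,"dz": 0,"roll": 77.5,"fingers": 0.1},{"dx": -0.0785,"dy": 0.1025,"dz": 0,"roll": 77.5,"fingers": 0.1},{"dx": -0.0785,"dy": 0.1025,"dz": 0,"roll": 77.5,"fingers": 0.1}]'

```text
time: 44.35
tool_pos: [0.56, 0.0874, 0.1023]
tcp_rot: [3.123, 0.341, -0.007]
wrist_force: [0.3, 0.1, -0.5]
width: 0.452
grip_force: 0.0
```

Run:
```python
from h import *
to(.564,.0883,.040,12.6)
```

```text
t 44.35 pos [0.56   0.0874 0.1023] head 12.5 q6 83.9 F [ 0.3  0.1 -0.5] w 0.452 
 -> d [0.0044 0.     0.0623] rolls(mod360) 359.9 tilt [-0.004 -0.001 -1.   ]
```

step_arm --commands '[{"dx": 0.001,"dy": 0,"dz": 0.03,"roll": 0,"fingers": 0.1},{"dx": 0.001,"dy": 0,"dz": 0.064,"roll": 0,"fingers": 0.1},{"dx": 0.001,"dy": 0,"dz": 0.064,"roll": 0,"fingers": 0.1},{"dx": 0.001,"dy": 0,"dz": 0.064,"roll": 0,"fingers": 0.1},{"dx": 0.001,"dy": 0,"dz": 0.064,"roll": 0,"fingers": 1},{"dx": 0.001,"dy": 0,"dz": 0.064,"roll": 0,"fingers": 1},{"dx": 0.001,"dy": 0,"dz": 0.064,"roll": 0,"fingers": 1},{"dx": 0.001,"dy": 0,"dz": 0.064,"roll": 0,"fingers": 1}]' --squeeze 80

```text
time: 45.35
tool_pos: [0.5639, 0.0882, 0.0418]
tcp_rot: [-3.122, -0.345, -0.004]
wrist_force: [0.5, 0.7, 2.5]
width: 0.07
grip_force: 81.7
```

step_arm --commands '[{"dx": 0,"dy": 0,"dz": -0.02,"roll": 0,"fingers": 1},{"dx": 0,"dy": 0,"dz": -0.04,"roll": 0,"fingers": 1},{"dx": 0,"dy": 0,"dz": -0.065,"roll": 0,"fingers": 1},{"dx": 0,"dy": 0,"dz": -0.09,"roll": 0,"fingers": 1},{"dx": 0,"dy": 0,"dz": -0.09,"roll": 0,"fingers": 1}]'

```text
time: 45.98
tool_pos: [0.5639, 0.088, 0.1321]
tcp_rot: [3.122, 0.345, 0.005]
wrist_force: [0.9, -1.0, -3.0]
width: 0.071
grip_force: 81.1
```

Run:
```python
from h import *
to(.514,-.246,.13,12.6)
```

```text
t 45.98 pos [0.5639 0.088  0.1321] head 12.6 q6 83.8 F [ 0.9 -1.  -3. ] w 0.071 
 -> d [-0.1217  0.315   0.0019] rolls(mod360) 0.0 tilt [ 0.003  0.    -1.   ]
```

step_arm --commands '[{"dx": -0.01,"dy": 0.026,"dz": 0,"roll": 0,"fingers": 1},{"dx": -0.03,"dy": 0.078,"dz": 0,"roll": 0,"fingers": 1},{"dx": -0.05,"dy": 0.13,"dz": 0,"roll": 0,"fingers": 1},{"dx": -0.07,"dy": 0.182,"dz": 0,"roll": 0,"fingers": 1},{"dx": -0.09,"dy": 0.234,"dz": 0,"roll": 0,"fingers": 1},{"dx": -0.11,"dy": 0.285,"dz": 0,"roll": 0,"fingers": 1},{"dx": -0.1217,"dy": 0.315,"dz": 0,"roll": 0,"fingers": 1},{"dx": -0.1217,"dy": 0.315,"dz": 0,"roll": 0,"fingers": 1}]'

```text
time: 46.98
tool_pos: [0.5109, -0.2477, 0.1284]
tcp_rot: [-3.122, -0.339, 0.005]
wrist_force: [0.8, 0.7, -3.8]
width: 0.073
grip_force: 81.0
```

Run:
```python
from h import *
to(.514,-.246,.0275,12.6)
im,d=grab('top','t7');W=cloud('top',d);hsv=cv2.cvtColor(im,cv2.COLOR_BGR2HSV)
red=((hsv[...,0]<8)|(hsv[...,0]>172))&(hsv[...,1]>150); red[:175]=0;red[290:]=0;red[:,:200]=0;red&=W[...,2]<.06
p=W[red];print('tray',red.sum(),cv2.minAreaRect((p[:,:2]*1000).astype(np.float32)))
cv2.imwrite('pics/t7.png',im)
```

```text
t 46.98 pos [ 0.5109 -0.2477  0.1284] head 12.4 q6 49.2 F [ 0.8  0.7 -3.8] w 0.073 
 -> d [ 0.0037 -0.0008  0.1009] rolls(mod360) 359.8 tilt [-0.003  0.001 -1.   ]
tray 4765 ((518.281494140625, -181.74127197265625), (217.4666290283203, 197.0186309814453), 86.27544403076172)
```

View pics/t7.png

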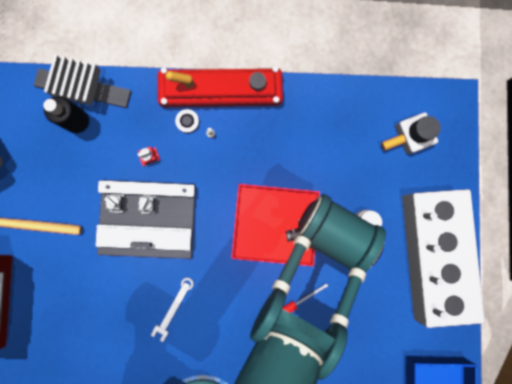

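Top view: jaw open, C gone from the vise, and the gripper holds it over the tray's right side at about (305,225). The tray hasn't moved and the grease jar (370,218) is clear. Lowering.

step_arm --commands '[{"dx": 0.001,"dy": 0,"dz": 0.03,"roll": 0,"fingers": 1},{"dx": 0.001,"dy": 0,"dz": 0.06,"roll": 0,"fingers": 1},{"dx": 0.001,"dy": 0,"dz": 0.085,"roll": 0,"fingers": 1},{"dx": 0.001,"dy": 0,"dz": 0.096,"roll": 0,"fingers": 1},{"dx": 0.001,"dy": 0,"dz": 0.101,"roll": 0,"fingers": 1},{"dx": 0.001,"dy": 0,"dz": 0.104,"roll": 0,"fingers": 1},{"dx": 0.001,"dy": 0,"dz": 0.104,"roll": 0,"fingers": 1}]'

```text
time: 47.9
tool_pos: [0.5144, -0.2457, 0.0279]
tcp_rot: [3.122, 0.345, 0.001]
wrist_force: [-1.2, 1.3, 0.0]
width: 0.081
grip_force: 81.3
```

step_arm --commands '[{"dx": 0,"dy": 0,"dz": 0.001,"roll": 0,"fingers": 0.2},{"dx": 0,"dy": 0,"dz": 0.001,"roll": 0,"fingers": 0.2},{"dx": 0,"dy": 0,"dz": 0.001,"roll": 0,"fingers": 0.2},{"dx": 0,"dy": 0,"dz": -0.03,"roll": 0,"fingers": 0.2},{"dx": 0,"dy": 0,"dz": -0.08,"roll": 0,"fingers": 0.1},{"dx": 0,"dy": 0,"dz": -0.08,"roll": 0,"fingers": 0.1}]'

```text
time: 48.65
tool_pos: [0.5178, -0.248, 0.1123]
tcp_rot: [3.117, 0.344, 0.014]
wrist_force: [0.3, -0.1, -0.0]
width: 0.451
grip_force: 0.0
```

Run:
```python
from h import *
to(.5652,.161,.108,-24.5)
```

```text
t 48.65 pos [ 0.5178 -0.248   0.1123] head 12.6 q6 49.3 F [ 0.3 -0.1 -0. ] w 0.451 
 -> d [ 0.1355 -0.3888  0.0027] rolls(mod360) 37.1 tilt [ 0.009 -0.005 -1.   ]
```

step_arm --commands '[{"dx": 0.1384,"dy": -0.3858,"dz": 0,"roll": 37.1,"fingers": 0.1},{"dx": 0.1384,"dy": -0.3858,"dz": 0,"roll": 37.1,"fingers": 0.1},{"dx": 0.1384,"dy": -0.3858,"dz": 0,"roll": 37.1,"fingers": 0.1},{"dx": 0.1384,"dy": -0.3858,"dz": 0,"roll": 37.1,"fingers": 0.1},{"dx": 0.1384,"dy": -0.3858,"dz": 0,"roll": 37.1,"fingers": 0.1},{"dx": 0.1384,"dy": -0.3858,"dz": 0,"roll": 37.1,"fingers": 0.1},{"dx": 0.1384,"dy": -0.3858,"dz": 0,"roll": 37.1,"fingers": 0.1},{"dx": 0.1384,"dy": -0.3858,"dz": 0,"roll": 37.1,"fingers": 0.1}]'

```text
time: 49.65
tool_pos: [0.5644, 0.1642, 0.106]
tcp_rot: [-3.071, 0.659, 0.001]
wrist_force: [-1.3, -0.9, 0.7]
width: 0.449
grip_force: 0.0
```

step_arm --commands '[{"dx": 0,"dy": 0,"dz": 0,"roll": 0,"fingers": 0.1},{"dx": 0,"dy": 0,"dz": 0,"roll": 0,"fingers": 0.1},{"dx": 0,"dy": 0,"dz": 0,"roll": 0,"fingers": 0.1}]'

```text
time: 50.02
tool_pos: [0.5646, 0.1596, 0.1067]
tcp_rot: [3.069, -0.669, -0.0]
wrist_force: [0.2, 0.3, -0.2]
width: 0.453
grip_force: 0.0
```

Run:
```python
from h import *
to(.5652,.161,.0415,-24.5)
im,d=grab('top','t8');W=cloud('top',d);Z=W[...,2]
m=(Z>.06)&(Z<.09)&(abs(W[...,0]-.515)<.06)&(abs(W[...,1]+.246)<.06);p=W[m];print('C wing top',len(p),p.mean(0),np.percentile(p[:,2],90))
```

```text
t 50.02 pos [0.5646 0.1596 0.1067] head -24.6 q6 128.0 F [ 0.2  0.3 -0.2] w 0.453 
 -> d [-0.     -0.0016  0.0652] rolls(mod360) 359.9 tilt [-0. -0. -1.]
C wing top 47 [ 0.51413299 -0.24539121  0.07466198] 0.07976930633189125
```

C stands in the tray: wing top is at about 77 mm, as it should be. Now B.

step_arm --commands '[{"dx": 0,"dy": -0.001,"dz": 0.03,"roll": 0,"fingers": 0.1},{"dx": 0,"dy": -0.001,"dz": 0.065,"roll": 0,"fingers": 0.1},{"dx": 0,"dy": -0.001,"dz": 0.065,"roll": 0,"fingers": 0.1},{"dx": 0,"dy": -0.001,"dz": 0.065,"roll": 0,"fingers": 0.1},{"dx": 0,"dy": -0.001,"dz": 0.065,"roll": 0,"fingers": 1},{"dx": 0,"dy": -0.001,"dz": 0.065,"roll": 0,"fingers": 1},{"dx": 0,"dy": -0.001,"dz": 0.065,"roll": 0,"fingers": 1},{"dx": 0,"dy": -0.001,"dz": 0.065,"roll": 0,"fingers": 1}]'

```text
time: 51.08
tool_pos: [0.5661, 0.1618, 0.0429]
tcp_rot: [-3.07, 0.666, -0.003]
wrist_force: [0.5, -1.9, 4.2]
width: 0.075
grip_force: 81.3
```

step_arm --commands '[{"dx": 0,"dy": 0,"dz": -0.02,"roll": 0,"fingers": 1},{"dx": 0,"dy": 0,"dz": -0.04,"roll": 0,"fingers": 1},{"dx": 0,"dy": 0,"dz": -0.065,"roll": 0,"fingers": 1},{"dx": 0,"dy": 0,"dz": -0.095,"roll": 0,"fingers": 1},{"dx": 0,"dy": 0,"dz": -0.095,"roll": 0,"fingers": 1}]'

```text
time: 51.7
tool_pos: [0.5677, 0.1628, 0.1409]
tcp_rot: [-3.067, 0.665, -0.01]
wrist_force: [0.9, 0.9, -3.3]
width: 0.074
grip_force: 80.3
```

Run:
```python
from h import *
to(.5185,-.181,.136,-24.5)
```

```text
t 51.7 pos [0.5677 0.1628 0.1409] head -24.5 q6 128.0 F [ 0.9  0.9 -3.3] w 0.074 
 -> d [0.0976 0.3333 0.0038] rolls(mod360) 0.0 tilt [ 0.007  0.002 -1.   ]
```

step_arm --commands '[{"dx": 0.007,"dy": 0.025,"dz": 0,"roll": 0,"fingers": 1},{"dx": 0.023,"dy": 0.075,"dz": 0,"roll": 0,"fingers": 1},{"dx": 0.038,"dy": 0.13,"dz": 0,"roll": 0,"fingers": 1},{"dx": 0.055,"dy": 0.185,"dz": 0,"roll": 0,"fingers": 1},{"dx": 0.071,"dy": 0.24,"dz": 0,"roll": 0,"fingers": 1},{"dx": 0.086,"dy": 0.29,"dz": 0,"roll": 0,"fingers": 1},{"dx": 0.099,"dy": 0.331,"dz": 0,"roll": 0,"fingers": 1},{"dx": 0.099,"dy": 0.331,"dz": 0,"roll": 0,"fingers": 1}]'

```text
time: 52.7
tool_pos: [0.5166, -0.1829, 0.1355]
tcp_rot: [3.068, -0.673, -0.003]
wrist_force: [-0.0, 1.2, -3.6]
width: 0.071
grip_force: 80.3
```

Run:
```python
from h import *
to(.5185,-.181,.028,-24.5)
im,d=grab('top','t9');W=cloud('top',d);hsv=cv2.cvtColor(im,cv2.COLOR_BGR2HSV)
red=((hsv[...,0]<8)|(hsv[...,0]>172))&(hsv[...,1]>150); red[:175]=0;red[290:]=0;red[:,:200]=0;red&=W[...,2]<.06
p=W[red];print('tray',red.sum(),cv2.minAreaRect((p[:,:2]*1000).astype(np.float32)))
```

```text
t 52.7 pos [ 0.5166 -0.1829  0.1355] head -24.7 q6 92.7 F [-0.   1.2 -3.6] w 0.071 
 -> d [ 0.0011 -0.0026  0.1075] rolls(mod360) 359.8 tilt [-0.002  0.    -1.   ]
tray 2675 ((518.5216064453125, -181.24301147460938), (216.2600860595703, 196.5937957763672), 86.20980834960938)
```

step_arm --commands '[{"dx": 0,"dy": -0.001,"dz": 0.03,"roll": 0,"fingers": 1},{"dx": 0,"dy": -0.001,"dz": 0.06,"roll": 0,"fingers": 1},{"dx": 0,"dy": -0.001,"dz": 0.09,"roll": 0,"fingers": 1},{"dx": 0,"dy": -0.001,"dz": 0.102,"roll": 0,"fingers": 1},{"dx": 0,"dy": -0.001,"dz": 0.107,"roll": 0,"fingers": 1},{"dx": 0,"dy": -0.001,"dz": 0.11,"roll": 0,"fingers": 1},{"dx": 0,"dy": -0.001,"dz": 0.11,"roll": 0,"fingers": 1}]'

```text
time: 53.62
tool_pos: [0.5189, -0.1795, 0.0282]
tcp_rot: [-3.07, 0.666, -0.002]
wrist_force: [-3.5, 1.3, 2.3]
width: 0.073
grip_force: 81.1
```

step_arm --commands '[{"dx": 0,"dy": 0,"dz": 0,"roll": 0,"fingers": 0.2},{"dx": 0,"dy": 0,"dz": 0,"roll": 0,"fingers": 0.2},{"dx": 0,"dy": 0,"dz": 0,"roll": 0,"fingers": 0.2},{"dx": 0,"dy": 0,"dz": -0.03,"roll": 0,"fingers": 0.2},{"dx": 0,"dy": 0,"dz": -0.081,"roll": 0,"fingers": 0.1},{"dx": 0,"dy": 0,"dz": -0.081,"roll": 0,"fingers": 0.1},{"dx": 0,"dy": 0,"dz": -0.081,"roll": 0,"fingers": 0.1}]'

```text
time: 54.5
tool_pos: [0.5184, -0.1795, 0.1079]
tcp_rot: [3.07, -0.666, 0.001]
wrist_force: [0.3, 0.6, -0.3]
width: 0.447
grip_force: 0.0
```

Run:
```python
from h import *
to(.5665,.2452,.108,51.6)
```

```text
t 54.5 pos [ 0.5184 -0.1795  0.1079] head -24.5 q6 92.8 F [ 0.3  0.6 -0.3] w 0.447 
 -> d [-1.323e-01 -4.065e-01 -2.000e-04] rolls(mod360) 283.9 tilt [ 0.001 -0.    -1.   ]
```

step_arm --commands '[{"dx": -0.1323,"dy": -0.4065,"dz": 0,"roll": -76,"fingers": 0.1},{"dx": -0.1323,"dy": -0.4065,"dz": 0,"roll": -76,"fingers": 0.1},{"dx": -0.1323,"dy": -0.4065,"dz": 0,"roll": -76,"fingers": 0.1},{"dx": -0.1323,"dy": -0.4065,"dz": 0,"roll": -76,"fingers": 0.1},{"dx": -0.1323,"dy": -0.4065,"dz": 0,"roll": -76,"fingers": 0.1},{"dx": -0.1323,"dy": -0.4065,"dz": 0,"roll": -76,"fingers": 0.1},{"dx": -0.1323,"dy": -0.4065,"dz": 0,"roll": -76,"fingers": 0.1},{"dx": -0.1323,"dy": -0.4065,"dz": 0,"roll": -76,"fingers": 0.1}]'

```text
time: 55.5
tool_pos: [0.5651, 0.2485, 0.1055]
tcp_rot: [-2.825, -1.373, 0.004]
wrist_force: [-0.4, -0.1, -0.2]
width: 0.45
grip_force: 0.0
```

step_arm --commands '[{"dx": 0,"dy": 0,"dz": 0,"roll": 0,"fingers": 0.1},{"dx": 0,"dy": 0,"dz": 0,"roll": 0,"fingers": 0.1},{"dx": 0,"dy": 0,"dz": 0,"roll": 0,"fingers": 0.1}]'

```text
time: 55.88
tool_pos: [0.5663, 0.2439, 0.1076]
tcp_rot: [2.831, 1.362, -0.001]
wrist_force: [-0.0, 0.1, 0.3]
width: 0.452
grip_force: 0.0
```

Run:
```python
from h import *
to(.5665,.2452,.0415,51.6)
```

```text
t 55.88 pos [0.5663 0.2439 0.1076] head 51.4 q6 59.6 F [-0.   0.1  0.3] w 0.452 
 -> d [ 0.0012 -0.0007  0.0661] rolls(mod360) 359.8 tilt [-0. -0. -1.]
```

step_arm --commands '[{"dx": 0.001,"dy": 0,"dz": 0.03,"roll": 0,"fingers": 0.1},{"dx": 0.001,"dy": 0,"dz": 0.065,"roll": 0,"fingers": 0.1},{"dx": 0.001,"dy": 0,"dz": 0.065,"roll": 0,"fingers": 0.1},{"dx": 0.001,"dy": 0,"dz": 0.065,"roll": 0,"fingers": 0.1},{"dx": 0.001,"dy": 0,"dz": 0.065,"roll": 0,"fingers": 1},{"dx": 0.001,"dy": 0,"dz": 0.065,"roll": 0,"fingers": 1},{"dx": 0.001,"dy": 0,"dz": 0.065,"roll": 0,"fingers": 1},{"dx": 0.001,"dy": 0,"dz": 0.065,"roll": 0,"fingers": 1}]'

```text
time: 56.88
tool_pos: [0.568, 0.2467, 0.044]
tcp_rot: [2.829, 1.365, 0.004]
wrist_force: [0.5, 2.1, 4.3]
width: 0.075
grip_force: 80.8
```

step_arm --commands '[{"dx": 0,"dy": 0,"dz": -0.02,"roll": 0,"fingers": 1},{"dx": 0,"dy": 0,"dz": -0.04,"roll": 0,"fingers": 1},{"dx": 0,"dy": 0,"dz": -0.065,"roll": 0,"fingers": 1},{"dx": 0,"dy": 0,"dz": -0.095,"roll": 0,"fingers": 1},{"dx": 0,"dy": 0,"dz": -0.095,"roll": 0,"fingers": 1},{"dx": 0,"dy": 0,"dz": -0.095,"roll": 0,"fingers": 1}]'

```text
time: 57.62
tool_pos: [0.5664, 0.2458, 0.1371]
tcp_rot: [-2.829, -1.365, 0.002]
wrist_force: [-0.4, -0.0, -4.0]
width: 0.075
grip_force: 79.8
```

Run:
```python
from h import *
to(.523,-.115,.136,0)
im,d=grab('top','t10');W=cloud('top',d);hsv=cv2.cvtColor(im,cv2.COLOR_BGR2HSV);Z=W[...,2]
red=((hsv[...,0]<8)|(hsv[...,0]>172))&(hsv[...,1]>150); red[:175]=0;red[290:]=0;red[:,:200]=0;red&=Z<.06
p=W[red];print('tray',red.sum(),cv2.minAreaRect((p[:,:2]*1000).astype(np.float32)))
for y in(-.246,-.18):
    m=(Z>.065)&(Z<.09)&(abs(W[...,0]-.515)<.06)&(abs(W[...,1]-y)<.03);p=W[m];print('wing',len(p),p.mean(0).round(4))
cv2.imwrite('pics/t10c.png',cv2.resize(im[170:280,220:340],None,fx=5,fy=5,interpolation=cv2.INTER_CUBIC))
```

```text
t 57.62 pos [0.5664 0.2458 0.1371] head 51.5 q6 59.6 F [-0.4 -0.  -4. ] w 0.075 
 -> d [-0.3094  0.1905  0.0014] rolls(mod360) 51.5 tilt [-0.001 -0.    -1.   ]
tray 5277 ((518.1085205078125, -185.41021728515625), (216.1241455078125, 196.24205017089844), 86.14103698730469)
wing 47 [ 0.5134 -0.2494  0.0752]
wing 44 [ 0.5173 -0.1838  0.0751]
```

View pics/t10c.png

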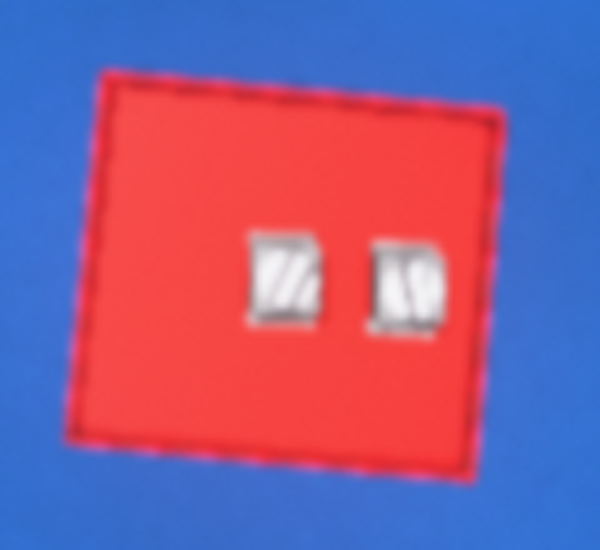

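Both blocks stand upright in the tray, at crop px (285,280) and (410,288). The tray has shifted about 4 mm and may still be moving, so I'll re-check it from hover.

step_arm --commands '[{"dx": -0.025,"dy": 0.015,"dz": 0,"roll": 0,"fingers": 1},{"dx": -0.07,"dy": 0.043,"dz": 0,"roll": 0,"fingers": 1},{"dx": -0.12,"dy": 0.074,"dz": 0,"roll": 0,"fingers": 1},{"dx": -0.17,"dy": 0.105,"dz": 0,"roll": 0,"fingers": 1},{"dx": -0.22,"dy": 0.135,"dz": 0,"roll": 0,"fingers": 1},{"dx": -0.27,"dy": 0.166,"dz": 0,"roll": 0,"fingers": 1},{"dx": -0.309,"dy": 0.19,"dz": 0,"roll": 0,"fingers": 1},{"dx": -0.309,"dy": 0.19,"dz": 0,"roll": 0,"fingers": 1}]'

```text
time: 58.68
tool_pos: [0.5217, -0.1169, 0.136]
tcp_rot: [-2.831, -1.358, 0.004]
wrist_force: [0.3, 0.8, -3.8]
width: 0.074
grip_force: 79.8
```

Run:
```python
from h import *
im,d=grab('top','t11');W=cloud('top',d);hsv=cv2.cvtColor(im,cv2.COLOR_BGR2HSV);Z=W[...,2]
red=((hsv[...,0]<8)|(hsv[...,0]>172))&(hsv[...,1]>150); red[:175]=0;red[300:]=0;red[:,:200]=0;red&=Z<.06
p=W[red];r=cv2.minAreaRect((p[:,:2]*1000).astype(np.float32));print('tray',red.sum(),r)
for nm in('top','side'):
    if nm=='side': im,d=grab('side','s11');W=cloud('side',d);Z=W[...,2]
    m=((Z>.065)&(Z<.085)&(abs(W[...,0]-.515)<.1)&(abs(W[...,1]+.2)<.11)).astype(np.uint8)
    n,l,st,ce=cv2.connectedComponentsWithStats(m)
    for i in range(1,n):
        if st[i,4]>12: print(nm,'obj',st[i,4],W[l==i].mean(0).round(4))
to(.523,-.118,.028,51.5)
```

```text
tray 2341 ((518.2474975585938, -185.33143615722656), (216.27435302734375, 196.42665100097656), 86.15253448486328)
top obj 34 [ 0.5114 -0.251   0.0761]
side obj 35 [ 0.505  -0.2471  0.0721]
t 58.77 pos [ 0.5222 -0.114   0.1362] head 51.4 q6 23.6 F [-0.6  1.  -3.6] w 0.068 
 -> d [-0.0026  0.0034  0.1082] rolls(mod360) 359.9 tilt [-0.003  0.001 -1.   ]
```

step_arm --commands '[{"dx": -0.003,"dy": 0.003,"dz": 0.03,"roll": 0,"fingers": 1},{"dx": -0.003,"dy": 0.003,"dz": 0.06,"roll": 0,"fingers": 1},{"dx": -0.003,"dy": 0.003,"dz": 0.09,"roll": 0,"fingers": 1},{"dx": -0.003,"dy": 0.003,"dz": 0.1,"roll": 0,"fingers": 1},{"dx": -0.003,"dy": 0.003,"dz": 0.105,"roll": 0,"fingers": 1},{"dx": -0.003,"dy": 0.003,"dz": 0.1085,"roll": 0,"fingers": 1},{"dx": -0.003,"dy": 0.003,"dz": 0.1085,"roll": 0,"fingers": 1}]'

```text
time: 59.65
tool_pos: [0.525, -0.1182, 0.0305]
tcp_rot: [2.829, 1.365, 0.002]
wrist_force: [-0.7, 0.6, -1.3]
width: 0.072
grip_force: 80.1
```

step_arm --commands '[{"dx": 0,"dy": 0,"dz": 0.0015,"roll": 0,"fingers": 1},{"dx": 0,"dy": 0,"dz": 0.0015,"roll": 0,"fingers": 1},{"dx": 0,"dy": 0,"dz": 0.0015,"roll": 0,"fingers": 0.2},{"dx": 0,"dy": 0,"dz": 0.0015,"roll": 0,"fingers": 0.2},{"dx": 0,"dy": 0,"dz": 0.0015,"roll": 0,"fingers": 0.2},{"dx": 0,"dy": 0,"dz": -0.03,"roll": 0,"fingers": 0.2},{"dx": 0,"dy": 0,"dz": -0.08,"roll": 0,"fingers": 0.3},{"dx": 0,"dy": 0,"dz": -0.08,"roll": 0,"fingers": 0.3}]'

```text
time: 60.65
tool_pos: [0.528, -0.1195, 0.1142]
tcp_rot: [2.824, 1.362, 0.011]
wrist_force: [0.4, 0.0, -0.2]
width: 0.353
grip_force: 0.0
```

Run:
```python
from h import *
to(.4607,.1665,.107,90)
```

```text
t 60.65 pos [ 0.528  -0.1195  0.1142] head 51.5 q6 23.1 F [ 0.4  0.  -0.2] w 0.353 
 -> d [ 0.1819 -0.2307  0.0058] rolls(mod360) 321.5 tilt [ 0.009 -0.003 -1.   ]
```

step_arm --commands '[{"dx": 0.183,"dy": -0.227,"dz": 0.002,"roll": -38.5,"fingers": 0.3},{"dx": 0.183,"dy": -0.227,"dz": 0.002,"roll": -38.5,"fingers": 0.3},{"dx": 0.183,"dy": -0.227,"dz": 0.002,"roll": -38.5,"fingers": 0.3},{"dx": 0.183,"dy": -0.227,"dz": 0.002,"roll": -38.5,"fingers": 0.3},{"dx": 0.183,"dy": -0.227,"dz": 0.002,"roll": -38.5,"fingers": 0.3},{"dx": 0.183,"dy": -0.227,"dz": 0.002,"roll": -38.5,"fingers": 0.3},{"dx": 0.183,"dy": -0.227,"dz": 0.002,"roll": -38.5,"fingers": 0.3},{"dx": 0.183,"dy": -0.227,"dz": 0.002,"roll": -38.5,"fingers": 0.3}]'

```text
time: 61.65
tool_pos: [0.4603, 0.165, 0.1069]
tcp_rot: [2.223, 2.22, -0.001]
wrist_force: [0.0, 0.9, -0.6]
width: 0.352
grip_force: 0.0
```

Run:
```python
from h import *
to(.4607,.1665,.0285,90)
im,d=grab('top','t12');W=cloud('top',d);hsv=cv2.cvtColor(im,cv2.COLOR_BGR2HSV);Z=W[...,2]
m=((Z>.065)&(Z<.085)&(abs(W[...,0]-.515)<.1)&(abs(W[...,1]+.185)<.11)).astype(np.uint8)
n,l,st,ce=cv2.connectedComponentsWithStats(m)
for i in range(1,n):
    if st[i,4]>12: print('obj',st[i,4],W[l==i].mean(0).round(4))
cv2.imwrite('pics/t12c.png',cv2.resize(im[170:280,90:340],None,fx=3,fy=3,interpolation=cv2.INTER_CUBIC))
```

```text
t 61.65 pos [0.4603 0.165  0.1069] head 89.9 q6 16.9 F [ 0.   0.9 -0.6] w 0.352 
 -> d [0.0015 0.0005 0.0784] rolls(mod360) 359.9 tilt [-0.001 -0.001 -1.   ]
obj 40 [ 0.5224 -0.1211  0.0756]
obj 44 [ 0.5175 -0.1839  0.0755]
obj 48 [ 0.5136 -0.2494  0.0746]
```

View pics/t12c.png

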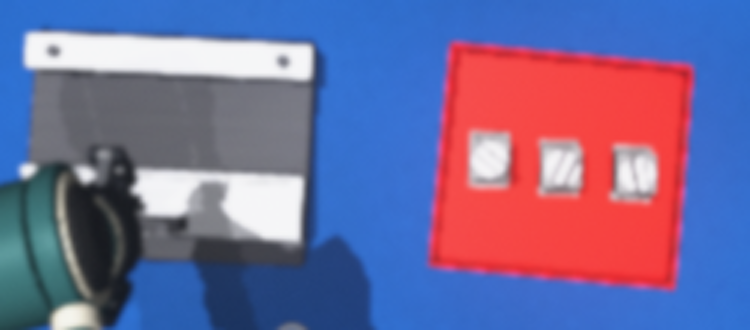

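Crop: the blocks stand in the tray at crop px (490,158), (560,167) and (635,172). The vise is empty and the tab shows at (165,222). Shutting the jaw.

step_arm --commands '[{"dx": 0.001,"dy": 0,"dz": 0.03,"roll": 0,"fingers": 0.3},{"dx": 0.001,"dy": 0,"dz": 0.06,"roll": 0,"fingers": 0.3},{"dx": 0.001,"dy": 0,"dz": 0.078,"roll": 0,"fingers": 0.3},{"dx": 0.001,"dy": 0,"dz": 0.078,"roll": 0,"fingers": 0.3},{"dx": 0.001,"dy": 0,"dz": 0.078,"roll": 0,"fingers": 1},{"dx": 0.001,"dy": 0,"dz": 0.078,"roll": 0,"fingers": 1},{"dx": 0.001,"dy": 0,"dz": 0.078,"roll": 0,"fingers": 1},{"dx": 0.001,"dy": 0,"dz": 0.078,"roll": 0,"fingers": 1}]'

```text
time: 62.7
tool_pos: [0.461, 0.1669, 0.0303]
tcp_rot: [2.22, 2.221, 0.001]
wrist_force: [-0.5, -5.1, 5.1]
width: 0.113
grip_force: 81.4
```

step_arm --commands '[{"dx": 0,"dy": 0.007,"dz": 0,"roll": 0,"fingers": 1},{"dx": 0,"dy": 0.014,"dz": 0,"roll": 0,"fingers": 1},{"dx": 0,"dy": 0.021,"dz": 0,"roll": 0,"fingers": 1},{"dx": 0,"dy": 0.028,"dz": 0,"roll": 0,"fingers": 1},{"dx": 0,"dy": 0.035,"dz": 0,"roll": 0,"fingers": 1},{"dx": 0,"dy": 0.04,"dz": 0,"roll": 0,"fingers": 1},{"dx": 0,"dy": 0.043,"dz": 0,"roll": 0,"fingers": 1},{"dx": 0,"dy": 0.043,"dz": 0,"roll": 0,"fingers": 1}]'

```text
time: 63.7
tool_pos: [0.501, 0.1662, 0.0303]
tcp_rot: [-2.22, -2.22, 0.008]
wrist_force: [-8.7, -6.9, 15.0]
width: 0.111
grip_force: 82.5
```

step_arm --commands '[{"dx": 0,"dy": -0.002,"dz": 0,"roll": 0,"fingers": 0.3},{"dx": 0,"dy": -0.002,"dz": 0,"roll": 0,"fingers": 0.3},{"dx": 0,"dy": -0.002,"dz": 0,"roll": 0,"fingers": 0.3},{"dx": 0,"dy": -0.002,"dz": -0.05,"roll": 0,"fingers": 0.3},{"dx": 0,"dy": -0.002,"dz": -0.1,"roll": 0,"fingers": 0.3},{"dx": 0,"dy": -0.002,"dz": -0.13,"roll": 0,"fingers": 0.3},{"dx": 0,"dy": -0.002,"dz": -0.13,"roll": 0,"fingers": 0.3}]'

```text
time: 64.58
tool_pos: [0.5039, 0.1683, 0.1628]
tcp_rot: [2.218, 2.22, 0.01]
wrist_force: [-0.6, 0.3, -0.0]
width: 0.349
grip_force: 0.0
```

Run:
```python
from h import *
im,d=grab('side','s13');W=cloud('side',d);Z=W[...,2]
m=(Z>.074)&(Z<.084)&(abs(W[...,0]-.48)<.05)&(abs(W[...,1]-.16)<.05);p=W[m];print('tab',p.mean(0))
im,d=grab('top','t13');W=cloud('top',d);Z=W[...,2];hsv=cv2.cvtColor(im,cv2.COLOR_BGR2HSV)
m=((Z>.065)&(Z<.085)&(abs(W[...,0]-.515)<.1)&(abs(W[...,1]+.185)<.11)).astype(np.uint8)
n,l,st,ce=cv2.connectedComponentsWithStats(m)
for i in range(1,n):
    if st[i,4]>12: print('obj',st[i,4],W[l==i].mean(0).round(4))
red=((hsv[...,0]<8)|(hsv[...,0]>172))&(hsv[...,1]>150); red[:175]=0;red[300:]=0;red[:,:200]=0;red&=Z<.06
p=W[red];print('tray',cv2.minAreaRect((p[:,:2]*1000).astype(np.float32)));to(.5,.16,.1)
```

```text
tab [0.50079635 0.16916581 0.07943285]
obj 40 [ 0.5224 -0.1212  0.0758]
obj 44 [ 0.5175 -0.1838  0.0759]
obj 47 [ 0.5135 -0.2494  0.0754]
tray ((518.1688232421875, -185.54443359375), (216.62557983398438, 196.3692626953125), 86.16039276123047)
t 64.67 pos [0.5009 0.1674 0.1588] head 90.0 q6 15.7 F [-0.6 -0.4 -0.7] w 0.35 
 -> d [-0.0074 -0.0009  0.0588] rolls(mod360) None tilt [-0.  0. -1.]
```

The jaw is shut: the tab is back at 0.5008, exactly where it started. The blocks are standing and at rest, and the gripper is clear.

```bash
python3 -c "
from workcell import *
print(finish_job())"
```

```text
the job is handed in; nothing more can be done
None
```

The job is handed in at about 65 s of robot time: the cameras show all three screws fully down, all three blocks upright in the tray and the jaw shut; no verdict was returned.

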